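# Kit a bracelet order and hang its order hanger

### The arm

A 6-joint arm with a two-finger parallel gripper is mounted at the origin on the work surface. World frame = base frame: x ahead of the robot, y to its left, z up, the work surface at z = 0. Lengths are in mm, angles in rad, forces in N, time in s.
With the tool pointing down it reaches from about 350 to 875 mm from the base axis. Payload 4.2 kg.
Tool frame: the origin (TCP) lies at the very end of the fingers, on their centre line; the grasp point (between the pads) lies 19 mm behind it; z points along the fingers, y is the line along which they close (so a half turn about z gives the same grasp; the last joint's range is limited). The gripper opens to 85 mm and grips with 20 to 120 N. Pads are 22 mm wide; open, the fingers measure 114 mm over their backs; the gripper's body (76 mm by 85 mm) begins 54 mm behind the grasp point. The pads swing forward as they close: fully open they stand 13 mm farther back than shut.
Start: joints at [-0.898, 0.385, 0.008, 0, -1.194, -0.259], TCP at [251.32, -572.222, 231.312] pointing down, gripper open.
Joint ranges: [-3.14, 3.14], [-1.21, 2.06], [-1.07, 1.41], [-3.16, 2.05], [-2.99, -0.16], [-3.1, 3.1]. Speed limits (rad/s): [2.79, 2.79, 3.14, 3.14, 3.14, 3.14].

### API

Orientations are given as a unit quaternion [x, y, z, w].
In Python, from bench import monitor, get_image, camera_info, job_done gives the robot as it stands.
- The arm moves only by the tool send_rows, never from a script. Its argument "series" is a list of rows, each a list of 3 entries, a list of its own where there are three numbers: the shift along the tool's x, y, z in mm, then the turn, a rotation vector about the tool's x, y, z in rad, then the finger opening in mm, from 0 to 85.4. A call has 1 to 8 rows; each row shifts and turns the commanded pose from where the row before left it, along the tool's axes as they then stand; what a row does not reach is not made up. A row lasts 1/10 s, in which the tool goes at most 50 mm and 8.59 degrees, less where a joint would pass 70% of its speed; a pose out of reach is approached as far as the arm can. A call with a gripper value outside its range is refused whole. The fingers move at their own pace and stop on an object; the grip force is fixed at half the most. Time passes only in rows, so rows that do not move let the fingers close. It gives the time, the measured TCP pose, the force, the opening and the grip force at its end, in the units of the state.
- monitor.read_state(): the state, without advancing time (a new reading comes with each control period).
- get_image(name): name is "scene" or "top" or "wrist"; returns the picture (480x640x3 uint8, red, green, blue); there is no depth.
- camera_info(name): a dict with "intrinsics" (3x3 intrinsics, pixels), "dist_coeffs" ([k1, k2, p1, p2, k3] as OpenCV has them; the pictures are not rectified), "R" (3x3) and "t" (3): a world point X has camera coordinates R X + t. Camera axes: x right, y down, z forward; pixel columns grow to the right and rows downward; lengths in mm; the calibration is good to about 2 mm. A picture is of the moment at which its call begins: read the wrist's pose just before it. camera_info takes no time and is no camera call; for the wrist camera it gives the pose at the moment of the call.
- job_done(): hands the job in; it is judged then, once.
The state is a dict: "clock": time; "joints": joint angles; "joint_vel": joint speeds; "joint_efforts": joint torques, N m; "position": TCP position; "ee_rot": TCP orientation; "contact_force": force on the tool from outside, world axes, zero at the start; "wrist_torque": the same for the moment, N m; "gripper_width": finger opening in mm; "grasp_force": force on a finger pad.
Only numpy, scipy, OpenCV 4.12 (cv2) and the standard library are available. Lean on these libraries where they do the work, as an engineer would, in place of code of your own. Each camera call takes 0.05 s, during which the arm holds its last target. There are 200 camera calls.

### The job

Put every chunky bead that lies loose on the table into a pocket of the wooden order tray, one to a pocket, sitting flat on the pocket floor. Once the tray is filled, hook the order hanger onto the rail at the white band and slide it along, without lifting it off the rail, until it hangs centred on the yellow band; then press the counter's red plunger fully down and let it spring back. Leave the two bowls and the glass alone; at the end all the beads must still be in their pockets.

Things in the scene. Friction and masses are not known exactly. Their poses are not given: they have to be found in the camera images.
- tray: Light wooden order tray, fixed, 124 (x) by 184 (y) by 22 mm high, with six round pockets open at the top in 2 rows (along y) of 3, each 34 mm wide and 12 mm deep (floor 10 mm above the table). Origin: centre of the underside. Pocket centres at x = -29 or +29 mm and y = -58, 0 or +58 mm in its frame.
- bead0: Chunky red bead: a flat-ended round rondelle 28 mm in diameter and 20 mm high, about 20 g, lying flat (it does not roll). Origin: its centre, 10 mm above its underside. May be absent (None).
- bead1: Chunky blue bead: a flat-ended round rondelle 28 mm in diameter and 20 mm high, about 20 g, lying flat (it does not roll). Origin: its centre, 10 mm above its underside. May be absent (None).
- bead2: Chunky yellow bead: a flat-ended round rondelle 28 mm in diameter and 20 mm high, about 20 g, lying flat (it does not roll). Origin: its centre, 10 mm above its underside. May be absent (None).
- bead3: Chunky white bead: a flat-ended round rondelle 28 mm in diameter and 20 mm high, about 20 g, lying flat (it does not roll). Origin: its centre, 10 mm above its underside. May be absent (None).
- bead4: Chunky green bead: a flat-ended round rondelle 28 mm in diameter and 20 mm high, about 20 g, lying flat (it does not roll). Origin: its centre, 10 mm above its underside. May be absent (None).
- bead5: Chunky orange bead: a flat-ended round rondelle 28 mm in diameter and 20 mm high, about 20 g, lying flat (it does not roll). Origin: its centre, 10 mm above its underside. May be absent (None).
- hanger: Order hanger, about 200 g, standing on a square wooden foot 70 x 70 x 14 mm. Origin: underside of the foot. A red stem (10 mm in x, 24 mm in y, centre x = -19 mm) rises to a hook open to +x, made of a level bridge and a short front leg (centre x = +19 mm, 10 mm thick) that ends 95 mm above the origin. Hung, its y axis lies along the rail. See hanger_hook, hanger_tab.
- hanger_hook (a point): Centre of the underside of the hook's bridge, at (0, 0, 125 mm) in the hanger's frame. The hook is 24 mm wide in y, 28 mm inside in x. The rail enters by the open +x side, between the foot and the front leg's end; then the hanger is lowered until the bridge sits on the rail, this point 6 mm above the rail's axis.
- hanger_tab (a point): Centre of the top of the hanger's wooden grip tab, at (0, 0, 175 mm) in the hanger's frame. The tab is 36 mm in x, 14 mm in y and reaches from 135 to 175 mm above the foot's underside.
- rail_mid (a point): Middle of the fixed steel rail, on its axis: a level round bar 12 mm thick and 400 mm long on two posts at its ends, axis 200 mm above the table. The point's y axis runs along the rail, x across it (away from the robot), z up. A wooden plank 90 x 420 x 12 mm lies on the table under it.
- start_band (a point): White band, 24 mm wide, painted on the rail (with matching white blocks on the plank below on both sides): the place to hook on. Point on the rail's axis at the band's middle; axes as rail_mid. It may be on either half of the rail.
- mark_band (a point): Yellow band, 24 mm wide, painted on the rail (with matching yellow blocks on the plank below on both sides): where the hanger must end. Point on the rail's axis at the band's middle; axes as rail_mid.
- counter (a joint): Travel of the counter's red plunger in m: 0 up, 0.012 fully down; sprung, 8 N at full stroke.
- counter_top (a point): Centre of the top of the red round plunger cap (32 mm across), which moves straight down when pressed. The tally counter's grey case (60 x 50 x 32 mm high, with white number drums) stands beside it, its near face 30 mm from the plunger's axis on the -y side.
- bowl_black: Black bowl of small beads, 120 mm across, 50 mm high, to be left alone. Origin: centre of its underside.
- bowl_cream: Cream bowl of small beads, 110 mm across, 50 mm high, to be left alone. Origin: centre of its underside.
- tumbler: Glass tumbler with beads, 72 mm across, 75 mm high, to be left alone. Origin: centre of its underside.

How it is judged:
By the outcome, as a careful person would: the job done as asked, in the order asked, and still so for the second after the job is handed in, with the robot touching nothing.
Of bead0, bead1, bead2, bead3, bead4, bead5 only 4 to 6 are there at a start; the rules pass over those that are not, and their reading is None.
At some moment in a run one of bead0, bead1, bead2, bead3, bead4, bead5 may be knocked a few centimetres aside while the robot is not near it.
It also fails if it takes over 210 s, if anything falls off the work surface, if the arm or the gripper's body presses on something with over 40 N, if the wrist force passes 120 N, or if a joint passes its speed limit or range.

## Working session

There is one attempt and no reset: what is moved stays moved. The work goes in short steps, Python scripts to look and compute and a tool call to move; the robot and the scene stay as the last step left them, time stands still between calls to the robot, and variables do not carry over. Pictures are saved under pics/ and viewed, at most 14 in all, crops included, and the job is handed in when it is done.

Besides the shell and the picture viewer there is one more tool, called after "Call:" in YAML: its name, and indented under it one key for each argument. send_rows: Moves the arm, as the interface text tells. Its arguments: {"type":"object","properties":{"series":{"type":"array"}},"required":["series"]}

```bash
mkdir -p pics; ls
python3 - <<'E'
from bench import monitor,get_image,camera_info
import cv2
s=monitor.read_state()
print({k:s[k] for k in('clock','position','ee_rot','gripper_width','contact_force')})
for n in('scene','top','wrist'):
    i=camera_info(n);print(n,i['intrinsics'],i['dist_coeffs'],i['R'],i['t'])
    cv2.imwrite(f'pics/{n}0.png',get_image(n)[:,:,::-1])
E
```

```text
pics
{'clock': 0.0, 'position': array([ 251.08888149, -571.69997051,  230.2184565 ]), 'ee_rot': array([-2.05345747e-01,  9.78688871e-01,  1.06665076e-03, -2.81331424e-04]), 'gripper_width': 85.55657881977798, 'contact_force': array([-0.28498148,  0.34514342,  0.47728523])}
scene [[553.648605     0.         318.51642327]
 [  0.         553.648605   240.75762265]
 [  0.           0.           1.        ]] [-0.06888486  0.          0.          0.          0.        ] [[ 0.20206622  0.97925599  0.01506465]
 [ 0.77120131 -0.14961596 -0.61875973]
 [-0.60367026  0.13664832 -0.78543584]] [-102.22174677 -333.19315131 1696.79460877]
top [[533.63623673   0.         303.53692461]
 [  0.         533.63623673 239.92877667]
 [  0.           0.           1.        ]] [-0.11334216  0.          0.          0.          0.        ] [[ 9.45243242e-02 -9.95522465e-01 -4.17463735e-04]
 [-9.72865114e-01 -9.22840482e-02 -2.12172395e-01]
 [ 2.11183861e-01  2.04615882e-02 -9.77232163e-01]] [ -36.74381     572.81311791 1278.02167082]
wrist [[415.04815795   0.         317.76539215]
 [  0.         415.04815795 248.94085466]
 [  0.           0.           1.        ]] [-0.02310663  0.          0.          0.          0.        ] [[-0.40209215  0.91559645  0.00224429]
 [ 0.86947819  0.38106847  0.31431591]
 [ 0.28693131  0.12833533 -0.94931579]] [624.14926409 -41.50898352 380.91368661]
```

View pics/top0.png

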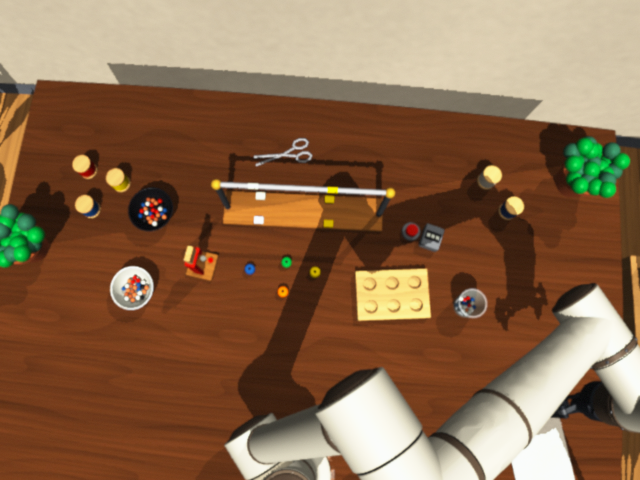

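View pics/scene0.png

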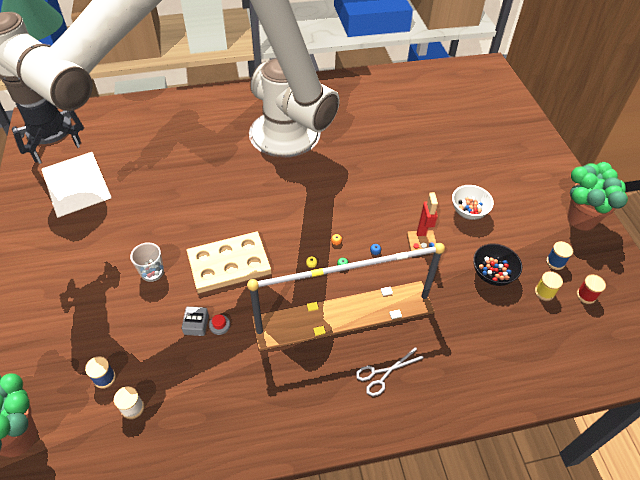

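The top view shows beads blue (250,268), green (286,262), yellow (315,271) and orange (283,292). The hanger is at (202,262), the tray at (393,294), the plunger at (411,231), the white band at about (253,188) and the yellow band at (332,190). I'll enlarge the hanger area, to check for more beads and read its orientation.

```bash
cat > h.py <<'E'
import numpy as np,cv2
from bench import monitor,get_image,camera_info
from scipy.spatial.transform import Rotation as Rt
def ray(ci,uv):
    p=cv2.undistortPoints(np.array([[uv]],float),np.array(ci['intrinsics']),np.array(ci['dist_coeffs']))[0,0]
    R=np.array(ci['R']);t=np.array(ci['t'])
    d=R.T@np.array([p[0],p[1],1.]);return -R.T@t,d/np.linalg.norm(d)
def plane(ci,uv,z):
    c,d=ray(ci,uv);return c+d*(z-c[2])/d[2]
def tri(obs):
    A=np.zeros((3,3));b=np.zeros(3);rs=[ray(c,u) for c,u in obs]
    for c,d in rs:
        M=np.eye(3)-np.outer(d,d);A+=M;b+=M@c
    X=np.linalg.solve(A,b);return X,[float(np.linalg.norm((np.eye(3)-np.outer(d,d))@(X-c))) for c,d in rs]
def proj(ci,X):
    return cv2.projectPoints(np.array([X],float),cv2.Rodrigues(np.array(ci['R']))[0],np.array(ci['t'],float),np.array(ci['intrinsics']),np.array(ci['dist_coeffs']))[0][0,0]
H={'red':[(0,6),(172,180)],'orange':[(8,17)],'yellow':[(22,34)],'green':[(50,85)],'blue':[(100,125)]}
def blobs(im,col,smin=150,vmin=90,amin=15,roi=None):
    h=cv2.cvtColor(im,cv2.COLOR_RGB2HSV);m=np.zeros(h.shape[:2],np.uint8)
    if col=='white': m=cv2.inRange(h,(0,0,190),(180,60,255))
    else:
        for a,b in H[col]: m|=cv2.inRange(h,(a,smin,vmin),(b,255,255))
    if roi: k=np.zeros_like(m);x0,y0,x1,y1=roi;k[y0:y1,x0:x1]=1;m=m*k
    n,l,s,c=cv2.connectedComponentsWithStats(m)
    return sorted([(int(s[i,4]),c[i].round(1).tolist(),s[i,:4].tolist()) for i in range(1,n) if s[i,4]>=amin],reverse=True)
E
python3 - <<'E'
from h import *
t=cv2.imread('pics/top0.png');s=cv2.imread('pics/scene0.png')
a=cv2.resize(t[170:330,170:370],None,fx=2.95,fy=2.95,interpolation=2)[:,:400]
b=cv2.resize(s[180:330,300:440],None,fx=2.8,fy=2.8,interpolation=2)
c=np.zeros((480,800,3),np.uint8);c[:a.shape[0],:400]=a;c[:b.shape[0],400:400+b.shape[1]]=b
cv2.imwrite('pics/c1.png',c)
for n in('top','scene'):
    im=cv2.imread(f'pics/{n}0.png')[:,:,::-1].copy()
    roi=(180,170,440,330) if n=='top' else (170,190,445,345)
    for k in list(H)+['white']: print(n,k,blobs(im,k,roi=roi)[:6])
E
```

```text
top red [(170, [194.3, 261.4], [184, 247, 19, 27]), (113, [411.8, 229.5], [406, 224, 12, 12]), (18, [210.1, 259.7], [208, 258, 5, 5])]
top orange [(17842, [251.1, 249.2], [180, 170, 204, 160]), (5246, [372.9, 291.6], [307, 237, 133, 93]), (1691, [302.7, 176.4], [234, 170, 142, 18]), (1512, [410.9, 183.4], [382, 170, 58, 37]), (19, [371.8, 270.3], [366, 270, 13, 2]), (15, [409.0, 268.0], [402, 268, 15, 1])]
top yellow [(100, [314.9, 271.5], [310, 266, 11, 12]), (82, [332.2, 189.5], [327, 186, 11, 8]), (78, [329.0, 198.6], [324, 195, 11, 9]), (75, [327.9, 223.5], [323, 220, 11, 8]), (45, [215.6, 184.1], [212, 181, 8, 7]), (44, [390.0, 192.6], [387, 189, 7, 8])]
top green [(92, [286.1, 261.9], [281, 257, 11, 11])]
top blue [(78, [249.4, 268.5], [245, 264, 10, 10])]
top white [(418, [271.9, 186.7], [221, 183, 106, 9]), (173, [361.6, 191.2], [338, 189, 48, 6]), (77, [258.4, 219.5], [254, 216, 10, 8]), (68, [260.1, 195.4], [256, 192, 10, 8])]
scene red [(384, [425.8, 220.4], [417, 201, 21, 35]), (170, [218.4, 321.2], [212, 314, 14, 15]), (22, [415.9, 245.5], [414, 243, 5, 6])]
scene orange [(265, [231.8, 244.3], [184, 227, 91, 46]), (177, [378.6, 249.9], [349, 236, 63, 27]), (67, [191.1, 307.7], [180, 302, 27, 18]), (60, [363.0, 268.2], [348, 264, 29, 9]), (56, [335.7, 241.3], [331, 234, 11, 13]), (44, [283.5, 274.1], [272, 272, 24, 6])]
scene yellow [(98, [311.1, 261.8], [306, 256, 11, 12]), (83, [319.0, 330.3], [313, 326, 13, 10]), (77, [312.2, 306.1], [307, 302, 12, 9]), (33, [317.0, 274.2], [312, 272, 11, 5])]
scene green []
scene blue [(75, [375.3, 249.2], [371, 244, 10, 11])]
scene white [(2500, [227.1, 259.5], [187, 232, 84, 56]), (567, [381.3, 258.5], [322, 243, 114, 30]), (258, [284.5, 277.8], [257, 271, 55, 15]), (84, [395.3, 313.7], [389, 310, 13, 9]), (83, [386.4, 290.8], [381, 287, 12, 9]), (82, [190.8, 309.8], [184, 307, 18, 12])]
```

View pics/c1.png

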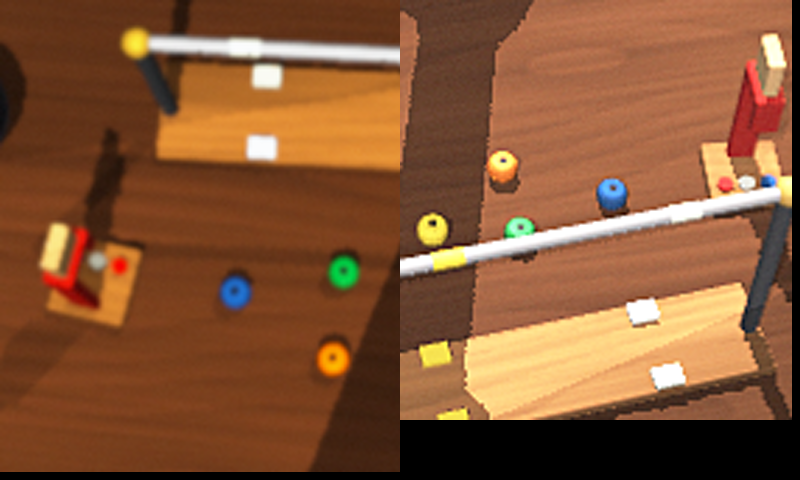

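The enlargement shows four beads on the table: blue, green, orange and yellow. Small decorative discs sit on the hanger foot. Red and white beads are not seen. Next, coarse positions.

Run:
```python
from h import *
T=camera_info('top');S=camera_info('scene')
f=lambda n,r:print(n,np.round(r[0],1),np.round(r[1],1))
for n,a,b in [('blue',(249.4,268.5),(375.3,249.2)),('yel',(314.9,271.5),(311.1,261.8)),('green',(286.1,261.9),(343,263.5)),('orange',(283,292),(335.7,241)),
 ('plunger',(411.8,229.5),(218.4,321.2)),('Ymark rail',(332.2,189.5),(317,272.5)),('Wnear',(258.4,219.5),(386.4,290.8)),('Wfar',(260.1,195.4),(395.3,313.7)),
 ('Ynear',(327.9,223.5),(312.2,306.1)),('Yfar',(329,198.6),(319,330.3)),('railL',(215.6,184.1),(439,248)),('railR',(390,192.6),(253,285)),('tray',(393,294),(229,262))]:
    f(n,tri([(T,a),(S,b)]))
C=[(190,250),(217,254),(210,280),(186,274)]
for c in C: print('foot',plane(T,c,14).round(0))
for c in [(357,269),(428,268),(431,317),(358,321)]: print('tray',plane(T,c,22).round(0))
for c in [(432,237),(471,303),(151,209),(132,288)]: print('case/tumb/bowls',plane(T,c,40).round(0))
s=monitor.read_state();ci=camera_info('wrist')
Rw=Rt.from_quat(s['ee_rot']);print('cam in tool',Rw.inv().apply(-np.array(ci['R']).T@np.array(ci['t'])-s['position']).round(1),'view dir tool',Rw.inv().apply(np.array(ci['R'])[2]).round(3),'imgx in tool',Rw.inv().apply(np.array(ci['R'])[0]).round(3))
print(Rw.as_matrix().round(3))
```

```text
blue [496.5 150.2   9.3] [0.6 0.6]
yel [504.7 -18.6  10.2] [0.2 0.2]
green [523.2  58.5   7.6] [0.3 0.3]
orange [445.1  58.2   1.2] [0.2 0.2]
plunger [ 636.8 -260.6   21.2] [0.3 0.3]
Ymark rail [668.2 -39.7 199. ] [0. 0.]
Wnear [627.1 141.3  15. ] [0.3 0.3]
Wfar [692.8 144.1  15.8] [0.4 0.4]
Ynear [633.8 -41.3  13.7] [0.5 0.5]
Yfar [701.1 -38.7  15.9] [0.7 0.7]
railL [656.  228.7 199. ] [0.6 0.6]
railR [ 673.6 -172.4  199.2] [0.3 0.3]
tray [ 465.5 -221.5    9.8] [1.7 1.7]
foot [529. 310.  14.]
foot [526. 239.  14.]
foot [456. 248.  14.]
foot [466. 312.  14.]
tray [ 519. -125.   22.]
tray [ 539. -307.   22.]
tray [ 414. -321.   22.]
tray [ 388. -138.   22.]
case/tumb/bowls [ 617. -310.   40.]
case/tumb/bowls [ 456. -417.   40.]
case/tumb/bowls [623. 422.  40.]
case/tumb/bowls [413. 439.  40.]
cam in tool [  80.4   -0.2 -142.9] view dir tool [-0.314  0.     0.949] imgx in tool [ 0.  1. -0.]
[[-0.916 -0.402 -0.001]
 [-0.402  0.916  0.002]
 [ 0.     0.002 -1.   ]]
```

Two rays agree well. Bead centres come out at z≈10 and the rail at z≈199. I'll align the tool with the world axes and move above the beads for a wrist survey.

Call:
send_rows:
  series:
    - [[0,0,-30],[0,0,0.138],85]
    - [[0,0,-30],[0,0,0.138],85]
    - [[0,0,-30],[0,0,0.138],85]
    - [[-17,47,0],[0,0,0],85]
    - [[-17,47,0],[0,0,0],85]
    - [[-17,47,0],[0,0,0],85]
    - [[-17,47,0],[0,0,0],85]
    - [[-17,47,0],[0,0,0],85]

```text
clock: 0.95
position: [336.4, -335.3, 321.1]
ee_rot: [0.0, 1.0, 0.0, -0.0]
contact_force: [0.4, 0.6, 0.2]
gripper_width: 85.2
grasp_force: 0.0
```

Call:
send_rows:
  series:
    - [[-17,47,0],[0,0,0],85]
    - [[-17,47,0],[0,0,0],85]
    - [[-17,47,0],[0,0,0],85]
    - [[-17,47,0],[0,0,0],85]
    - [[-17,47,0],[0,0,0],85]
    - [[-17,47,0],[0,0,0],85]
    - [[-17,47,0],[0,0,0],85]
    - [[-17,47,0],[0,0,0],85]

```text
clock: 1.75
position: [472.4, 40.8, 321.4]
ee_rot: [-0.0, 1.0, 0.0, 0.0]
contact_force: [1.7, -0.3, -0.3]
gripper_width: 85.2
grasp_force: 0.0
```

```bash
cat >> h.py <<'E'
def snap(n,f=None):
    ci=camera_info(n);im=get_image(n)
    if f: cv2.imwrite('pics/'+f,im[:,:,::-1])
    return ci,im
def st():
    s=monitor.read_state();R=Rt.from_quat(s['ee_rot'])
    print('t',round(s['clock'],2),'pos',s['position'].round(1),'axes',R.as_matrix().round(3).T.tolist(),'w',round(s['gripper_width'],1),'F',np.round(s['contact_force'],1),'g',round(float(s['grasp_force']),1))
    return s,R
E
python3 - <<'E'
from h import *
st();ci,im=snap('wrist','w1.png')
for k in H: print(k,blobs(im,k,amin=60)[:6])
print(-np.array(ci['R']).T@np.array(ci['t']))
E
```

```text
t 1.75 pos [472.4  40.8 321.4] axes [[-1.0, -0.0, -0.0], [-0.0, 1.0, 0.0], [0.0, 0.0, -1.0]] w 85.2 F [ 1.7 -0.3 -0.3] g 0.0
red [(1911, [576.9, 224.5], [525, 189, 98, 83]), (635, [68.8, 326.3], [54, 313, 31, 28]), (171, [634.0, 323.0], [624, 315, 16, 21]), (134, [508.9, 224.0], [503, 218, 13, 13]), (89, [620.6, 340.5], [615, 336, 12, 10])]
orange [(68807, [194.3, 183.4], [0, 0, 439, 430]), (42708, [533.0, 175.0], [376, 0, 264, 426]), (1611, [244.0, 447.4], [182, 435, 120, 26]), (107, [630.8, 306.7], [623, 299, 16, 18]), (79, [631.8, 337.9], [625, 332, 15, 14]), (67, [366.8, 443.5], [358, 440, 22, 10])]
yellow [(455, [266.7, 218.5], [254, 206, 25, 26]), (224, [219.2, 464.0], [205, 460, 30, 9]), (217, [256.1, 370.6], [245, 363, 22, 16]), (159, [251.0, 324.1], [240, 316, 22, 17]), (145, [217.4, 475.3], [204, 472, 29, 7])]
green [(316, [333.2, 235.8], [323, 225, 22, 22])]
blue [(335, [417.0, 212.8], [406, 203, 23, 21]), (113, [613.9, 320.3], [607, 312, 16, 16]), (87, [543.1, 228.6], [538, 224, 11, 10])]
[392.08322495  40.71780078 464.31465263]
```

View pics/w1.png

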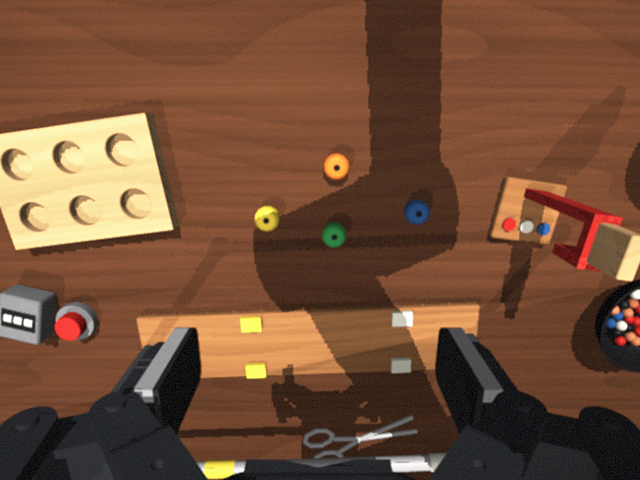

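The wrist view confirms four beads: orange (336,167), yellow (266,218), green (333,236) and blue (417,213). The hanger's stem is at (545,195), nearer the robot, and its front leg is at (570,250), so the hook opens to about +x with a yaw of roughly -15°. Tray corners are at (147,113), (173,230) and (15,249). I'll measure the beads by their dark centre holes.

```bash
cat >> h.py <<'E'
def bead(im,col,near,r=40):
    """hole centre (or None) and blob centroid nearest the expected pixel"""
    kw=dict(vmin=180,smin=190) if col=='orange' else dict(vmin=50)
    h=cv2.cvtColor(im,cv2.COLOR_RGB2HSV);m=np.zeros(h.shape[:2],np.uint8)
    for a,b in H[col]: m|=cv2.inRange(h,(a,kw.get('smin',120),kw['vmin']),(b,255,255))
    cs,_=cv2.findContours(m,cv2.RETR_EXTERNAL,cv2.CHAIN_APPROX_NONE)
    best=None
    for c in cs:
        if cv2.contourArea(c)<25: continue
        c=cv2.convexHull(c);M=cv2.moments(c);p=np.array([M['m10'],M['m01']])/M['m00'];d=np.linalg.norm(p-near)
        if d<r and (best is None or cv2.contourArea(c)>cv2.contourArea(best[1])): best=(p,c)
    if best is None: return None
    p,c=best;f=np.zeros_like(m);cv2.drawContours(f,[c],-1,255,-1)
    k=max(1,int(np.sqrt(cv2.contourArea(c))/6));f=cv2.erode(f,np.ones((2*k+1,)*2))
    g=im.astype(float).max(2);v=np.where(f>0,g,np.nan);w=np.clip(np.nanmedian(v)*0.8-v,0,None);w=np.nan_to_num(w)
    hole=None
    if w.sum()>0:
        y,x=np.mgrid[:480,:640];hole=np.array([(x*w).sum(),(y*w).sum()])/w.sum()
    return hole,p,cv2.contourArea(c)
E
python3 - <<'E'
from h import *
ci,im=snap('wrist');T,it=snap('top');S,isc=snap('scene')
for c,X in [('blue',(496.5,150.2,20)),('yellow',(504.7,-18.6,20)),('green',(523,58.5,20)),('orange',(445,58,20))]:
    a=bead(im,c,proj(ci,X));b=bead(it,c,proj(T,X),15);s=bead(isc,c,proj(S,X),15)
    print(c,a,b,s)
    if a and a[0] is not None: print('  plane20',plane(ci,a[0],20).round(1),end='')
    if b and b[0] is not None: print('  top20',plane(T,b[0],20).round(1),end='')
    if a and s: print('  tri centroids w+s',tri([(ci,a[1]),(S,s[1])])[0].round(1))
    print('  tri centroids w+t',[np.round(q,1) for q in tri([(ci,a[1]),(T,b[1])])] if a and b else None)
E
```

```text
blue (array([413.55581328, 211.3028414 ]), array([411.76508296, 209.37518854]), 442.0) (array([248.98412698, 268.07936508]), array([249.69166667, 269.05555556]), 60.0) (array([375.6111403 , 246.55648975]), array([375.17094017, 248.89957265]), 78.0)
  plane20 [498.4 151.5  20. ]  top20 [495.9 150.7  20. ]  tri centroids w+s [497.8 149.8  12.7]
  tri centroids w+t [array([492.1, 146.3,  35. ]), array([0.9, 0.9])]
yellow (array([260.57088968, 217.45259786]), array([261.21506476, 215.39059305]), 489.0) (array([314.43006993, 270.86888112]), array([314.74074074, 271.75      ]), 90.0) (array([311.27212806, 259.25329567]), array([311.05243446, 261.56179775]), 89.0)
  plane20 [506.1 -16.1  20. ]  top20 [504.7 -17.   20. ]  tri centroids w+s [505.4 -17.7  11.7]
  tri centroids w+t [array([505.1, -17.3,  10.3]), array([1.3, 1.3])]
green (array([328.81557438, 234.28429187]), array([328.57589454, 232.09303202]), 442.5) None (array([342.66388616, 260.5343474 ]), array([342.00687285, 261.12371134]), 48.5)
  plane20 [525.   59.1  20. ]  tri centroids w+s [522.8  57.4  17.7]
  tri centroids w+t None
orange (array([331.29070012, 164.62036583]), array([330.84876543, 162.78737997]), 486.0) (array([282.03921569, 290.8627451 ]), array([282.50980392, 291.2745098 ]), 76.5) None
  plane20 [448.4  60.7  20. ]  top20 [445.7  60.3  20. ]  tri centroids w+t [array([451.9,  61.9, -33.9]), array([0.9, 0.9])]
```

Bead positions are good to about 2 mm. Now a view over the tray.

Call:
send_rows:
  series:
    - [[5,-44,0],[0,0,0],60]
    - [[5,-44,0],[0,0,0],60]
    - [[5,-44,0],[0,0,0],60]
    - [[5,-44,0],[0,0,0],60]
    - [[5,-44,0],[0,0,0],60]
    - [[5,-44,0],[0,0,0],60]
    - [[0,0,0],[0,0,0],60]
    - [[0,0,0],[0,0,0],60]

```text
clock: 2.75
position: [441.0, -227.0, 321.1]
ee_rot: [0.002, 1.0, 0.0, -0.0]
contact_force: [-0.3, 0.0, 0.1]
gripper_width: 60.0
grasp_force: 0.0
```

Run:
```python
from h import *
st();ci,im=snap('wrist','w2.png')
h=cv2.cvtColor(im,cv2.COLOR_RGB2HSV)
print(h[215,320],h[5,300])
m=cv2.inRange(h,(12,40,150),(32,150,255))
cv2.imwrite('pics/w2m.png',m)
cs,_=cv2.findContours(m,cv2.RETR_EXTERNAL,cv2.CHAIN_APPROX_NONE)
c=max(cs,key=cv2.contourArea);hull=cv2.convexHull(c)
ap=cv2.approxPolyDP(hull,8,True)[:,0];print(ap.tolist(),cv2.contourArea(c))
g=cv2.medianBlur(cv2.cvtColor(im,cv2.COLOR_RGB2GRAY),3)
print(cv2.HoughCircles(g,cv2.HOUGH_GRADIENT,1,40,param1=100,param2=15,minRadius=12,maxRadius=24))
```

```text
t 2.75 pos [ 441.  -227.   321.1] axes [[-1.0, 0.005, 0.001], [0.005, 1.0, 0.0], [-0.001, 0.0, -1.0]] w 60.0 F [-0.3  0.   0.1] g 0.0
[ 21  99 250] [ 11 154 116]
[[406, 144], [413, 256], [252, 276], [232, 166]] 19214.5
[[[293.5  346.5   17.4 ]
  [329.5  237.5   14.9 ]
  [157.5  197.5   22.3 ]
  [380.5  230.5   14.5 ]
  [501.5  244.5   12.3 ]
  [277.5  241.5   13.8 ]
  [267.5  192.5   15.5 ]
  [375.5  178.5   16.5 ]
  [321.5  183.5   15.2 ]
  [578.5  194.5   12.25]
  [ 98.5  401.5   21.1 ]
  [563.5  259.5   13.  ]]]
```

View pics/w2.png

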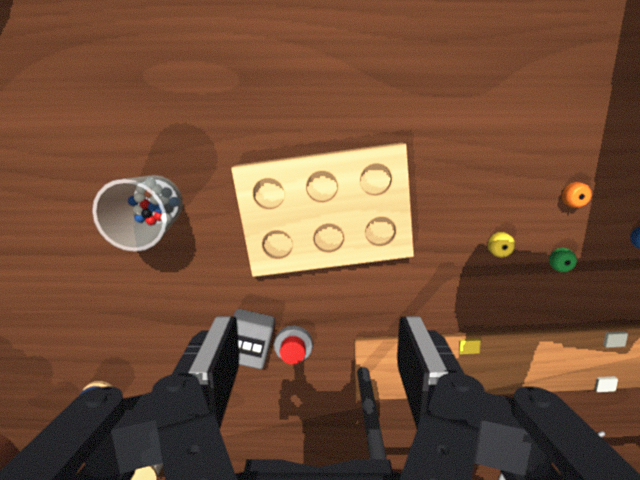

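The tray is fully visible, with corners (232,166), (406,144), (413,256) and (252,276) and six pockets. The plunger is at (292,348) beside the counter case. I'll compute the tray pose, and the heights from two views.

Run:
```python
from h import *
ci,im=snap('wrist');T,it=snap('top');S,isc=snap('scene')
def corners(im):
    h=cv2.cvtColor(im,cv2.COLOR_RGB2HSV);m=cv2.inRange(h,(12,40,150),(32,165,255));m=cv2.morphologyEx(m,cv2.MORPH_OPEN,np.ones((3,3)))
    c=max(cv2.findContours(m,0,1)[0],key=cv2.contourArea);hull=cv2.convexHull(c)[:,0].astype(float)
    ap=cv2.approxPolyDP(cv2.convexHull(c),6,True)[:,0].astype(float)
    if len(ap)!=4: return ap
    L=[]
    pts=c[:,0].astype(float)
    for i in range(4):
        a,b=ap[i],ap[(i+1)%4];u=(b-a)/np.linalg.norm(b-a);n=np.array([-u[1],u[0]])
        s=(pts-a)@u/np.linalg.norm(b-a);k=(abs((pts-a)@n)<2.5)&(s>.08)&(s<.92)
        vx,vy,x0,y0=cv2.fitLine(pts[k].astype(np.float32),2,0,.01,.01).ravel();L.append(np.cross([x0,y0,1],[x0+vx,y0+vy,1]))
    out=[]
    for i in range(4):
        p=np.cross(L[i-1],L[i]);out.append(p[:2]/p[2])
    return np.array(out)
res={}
for n,c,i in(('w',ci,im),('t',T,it)):
    co=corners(i)
    if len(co)!=4: print(n,co.tolist());continue
    P=np.array([plane(c,q,22) for q in co])[:,:2];ctr=P.mean(0)
    P=P[np.argsort(np.arctan2(*(P-ctr).T[::-1]))];res[n]=(c,co)
    e=np.roll(P,-1,0)-P;print(n,'ctr',ctr.round(1),'edges',np.linalg.norm(e,axis=1).round(1),'ang',np.degrees(np.arctan2(e[:,1],e[:,0])).round(1))
if len(res)==2:
    for q in res['w'][1]:
        X=plane(ci,q,22);j=min(res['t'][1],key=lambda p:np.linalg.norm(p-proj(T,X)));print('tri corner',[np.round(v,1) for v in tri([(ci,q),(T,j)])])
g=cv2.medianBlur(cv2.cvtColor(im,cv2.COLOR_RGB2GRAY),3)
cc=cv2.HoughCircles(g[120:300,220:420],cv2.HOUGH_GRADIENT,1,40,param1=100,param2=12,minRadius=12,maxRadius=20)[0]
for a in cc: print('pocket',plane(ci,a[:2]+[220,120],20).round(1),a[2])
for c,X in [('yellow',(504.7,-18.6,20)),('green',(523,58.5,20)),('orange',(445,58,20))]:
    a=bead(im,c,proj(ci,X))
    if a: print(c,a[0],plane(ci,a[0],20).round(1))
a=bead(im,'red',proj(ci,(637,-260,25)));t=bead(it,'red',proj(T,(637,-260,25)));print('plunger',a,[np.round(v,1) for v in tri([(ci,a[1]),(T,t[1])])],plane(ci,a[1],30))
```

```text
w ctr [ 464.9 -219.2] edges [126.4 185.1 126.  185.2] ang [   7.3   97.4 -172.7  -82.8]
t [[639.0, 136.0], [20.0, 83.0], [0.0, 63.0], [0.0, 0.0], [639.0, 0.0]]
pocket [ 436.4 -222.9   20. ] 16.0
pocket [ 430.1 -165.2   20. ] 16.1
pocket [ 494.7 -216.2   20. ] 14.5
pocket [ 443.8 -281.2   20. ] 15.5
pocket [ 486.7 -156.2   20. ] 14.3
pocket [ 501.6 -274.6   20. ] 14.3
yellow [502.73525597 246.56389715] [505.8 -16.9  20. ]
green [564.68644202 261.52776459] [524.1  57.6  20. ]
orange [580.3552933  196.32370705] [448.3  61.   20. ]Traceback (most recent call last):
  File "<stdin>", line 34, in <module>
TypeError: 'NoneType' object is not subscriptable
```

Tray centre is (465.3,-219.5) with yaw 7.3°. The circle centres match the text's pocket layout within about 1 mm, and the bead holes agree between the two wrist places, so z≈20 holds. Now to hover over orange and recheck there.

Call:
send_rows:
  series:
    - [[-1,48,0],[0,0,0],60]
    - [[-1,48,15],[0,0,0],60]
    - [[-1,48,45],[0,0,0],60]
    - [[-1,48,45],[0,0,0],60]
    - [[-1,48,45],[0,0,0],60]
    - [[-1,48,50],[0,0,0],60]
    - [[-1,0,0],[0,0,0],60]
    - [[0,0,0],[0,0,0],60]

```text
clock: 3.75
position: [448.3, 15.8, 167.6]
ee_rot: [-0.002, 1.0, -0.0, -0.0]
contact_force: [-0.6, -0.4, -0.6]
gripper_width: 60.0
grasp_force: 0.0
```

```bash
cat >> h.py <<'E'
def look(col,X):
    """bead hole seen from the wrist on plane z=20, and tool shift to it"""
    s,R=st();ci,im=snap('wrist');a=bead(im,col,proj(ci,X),80)
    if a is None: print(col,'not seen');return
    P=plane(ci,a[0] if a[0] is not None else a[1],20);print(col,'hole',P.round(1),'centroid@12',plane(ci,a[1],12).round(1),'area',a[2],'tool shift to TCP z0',R.inv().apply(np.r_[P[:2],0]-s['position']).round(1));return P
E
python3 -c "
from h import *
look('orange',(448,61,20))
for c,X in [('blue',(496.5,150.2,20)),('green',(523,58.5,20))]: look(c,X)"
```

```text
t 3.75 pos [448.3  15.8 167.6] axes [[-1.0, -0.004, 0.001], [-0.004, 1.0, -0.001], [-0.001, -0.001, -1.0]] w 60.0 F [-0.6 -0.4 -0.6] g 0.0
orange hole [448.4  60.7  20. ] centroid@12 [447.7  60.8  12. ] area 1030.0 tool shift to TCP z0 [ -0.4  45.  167.5]
t 3.8 pos [449.   15.3 168.5] axes [[-1.0, -0.002, -0.001], [-0.002, 1.0, -0.0], [0.001, -0.0, -1.0]] w 59.9 F [0.3 0.  0. ] g 0.0
blue hole [498.1 151.4  20. ] centroid@12 [497.7 151.1  12. ] area 992.5 tool shift to TCP z0 [-49.3 136.  168.5]
t 3.85 pos [449.2  14.9 168.9] axes [[-1.0, -0.001, -0.002], [-0.001, 1.0, 0.0], [0.002, 0.0, -1.0]] w 60.1 F [ 0.8 -0.8  0.5] g 0.0
green hole [525.   59.1  20. ] centroid@12 [524.5  58.9  12. ] area 925.0 tool shift to TCP z0 [-75.4  44.1 169.1]
```

Orange is confirmed at (448.4,60.7). Rows are capped at a 50 mm norm, so I'll stay under that. Picking now.

Call:
send_rows:
  series:
    - [[0.5,45.5,0],[0,0,0],60]
    - [[0,0,46],[0,0,0],60]
    - [[0,0,46],[0,0,0],60]
    - [[0,0,46],[0,0,0],60]
    - [[0,0,21],[0,0,0],60]
    - [[0,0,0],[0,0,0],60]
    - [[0,0,0],[0,0,0],15]
    - [[0,0,0],[0,0,0],15]

```text
clock: 4.7
position: [449.6, 60.4, 10.6]
ee_rot: [0.0, 1.0, 0.001, 0.002]
contact_force: [-0.8, -0.3, 0.2]
gripper_width: 31.7
grasp_force: 0.0
```

Call:
send_rows:
  series:
    - [[0,0,0],[0,0,0],15]
    - [[0,0,0],[0,0,0],15]
    - [[0,0,0],[0,0,0],15]
    - [[0,0,0],[0,0,0],15]

```text
clock: 5.1
position: [449.6, 60.5, 11.0]
ee_rot: [-0.0, 1.0, 0.001, 0.002]
contact_force: [-1.1, -0.8, 6.2]
gripper_width: 24.9
grasp_force: 58.8
```

The fingers hold at 24.9 mm with a 6 N lift, so the tips are on the rounded upper edge. I'll open, go lower and grip again.

Call:
send_rows:
  series:
    - [[0,0,0],[0,0,0],40]
    - [[0,0,0],[0,0,0],40]
    - [[0,0,5.5],[0,0,0],40]
    - [[0,0,0],[0,0,0],40]
    - [[0,0,0],[0,0,0],15]
    - [[0,0,0],[0,0,0],15]
    - [[0,0,0],[0,0,0],15]
    - [[0,0,0],[0,0,0],15]

```text
clock: 5.9
position: [447.8, 59.9, 3.2]
ee_rot: [0.0, 1.0, -0.0, -0.0]
contact_force: [0.0, 0.0, 1.1]
gripper_width: 25.8
grasp_force: 58.9
```

```bash
python3 -c "
from h import *
st()"
```

```text
t 5.9 pos [447.8  59.9   3.2] axes [[-1.0, 0.0, 0.0], [0.0, 1.0, -0.0], [-0.0, -0.0, -1.0]] w 25.8 F [0.  0.  1.1] g 58.9
```

The grip is solid and there is no vertical force now. Lifting and carrying to the pocket at about (429.5,-165.3).

Call:
send_rows:
  series:
    - [[0,0,-40],[0,0,0],15]
    - [[0,0,-40],[0,0,0],15]
    - [[4,-45,0],[0,0,0],15]
    - [[4,-45,0],[0,0,0],15]
    - [[4,-45,0],[0,0,0],15]
    - [[4,-45,0],[0,0,0],15]
    - [[3,-45,0],[0,0,0],15]
    - [[0,0,0],[0,0,0],15]

```text
clock: 6.7
position: [428.0, -168.9, 82.9]
ee_rot: [0.004, 1.0, -0.0, -0.0]
contact_force: [-0.3, -0.2, -0.9]
gripper_width: 25.4
grasp_force: 59.1
```

```bash
cat >> h.py <<'E'
def avg(n=4):
    P=[];Q=[]
    for i in range(n): s=monitor.read_state();P.append(s['position']);Q.append(s['ee_rot']*np.sign(s['ee_rot'][1]));get_image('top')
    p=np.mean(P,0);R=Rt.from_quat(np.mean(Q,0));print('avg',p.round(1),'axes',R.as_matrix().T.round(3).tolist()[:2],'w',round(s['gripper_width'],1),'F',np.round(s['contact_force'],1),'t',s['clock']);return p,R
def goto(X):
    p,R=avg();print('tool shift',R.inv().apply(np.array(X)-p).round(1))
E
python3 -c "
from h import *
goto((429.5,-165.3,21))
snap('wrist','w3.png')"
```

```text
avg [ 428.3 -166.8   83. ] axes [[-1.0, 0.004, 0.0], [0.004, 1.0, 0.0]] w 25.7 F [-0.4 -0.2 -0.7] t 6.85
tool shift [-1.2  1.5 62. ]
```

View pics/w3.png

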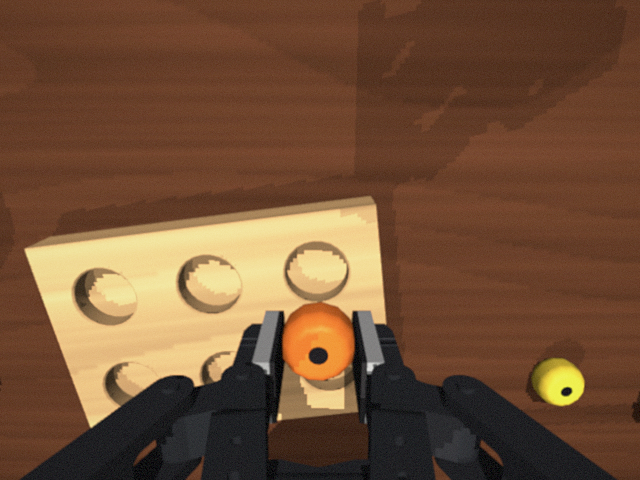

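The bead is held cleanly, with its hole at (318,355), and the target pocket is seen at (317,270). I'll compare the two through the same camera.

```bash
cat >> h.py <<'E'
def held(zb,pk,col=None):
    """held bead hole (top at zb) against the pocket rim near world pk"""
    p,R=avg();ci,im=snap('wrist')
    u0=proj(ci,(p[0],p[1],zb));g=im.max(2);r=16;x,y=int(u0[0]),int(u0[1])
    pt=g[y-r:y+r,x-r:x+r];m=(pt<60).astype(np.uint8);n,l,s,c=cv2.connectedComponentsWithStats(m)
    k=[i for i in range(1,n) if 20<s[i,4]<400]
    hole=None
    if k: i=min(k,key=lambda i:np.linalg.norm(c[i]-r));hole=c[i]+[x-r,y-r]
    print('TCP px',u0.round(1),'hole px',hole, 'bead-TCP',None if hole is None else (plane(ci,hole,zb)-p).round(1))
    gr=cv2.medianBlur(cv2.cvtColor(im,cv2.COLOR_RGB2GRAY),3);q=proj(ci,pk);print('pocket expected px',q.round(1))
    cc=cv2.HoughCircles(gr,cv2.HOUGH_GRADIENT,1,40,param1=100,param2=15,minRadius=24,maxRadius=38)
    if cc is not None:
        for a in cc[0]:
            if np.linalg.norm(a[:2]-q)<100: print('circle',a,plane(ci,a[:2],22).round(1))
E
python3 -c "
from h import *
held(99.5,(429.5,-165.3,22))"
```

```text
avg [ 429.1 -164.    83.3] axes [[-1.0, -0.002, -0.0], [-0.002, 1.0, 0.0]] w 26.0 F [ 0.5 -0.2  0.4] t 7.1
TCP px [317.9 352.4] hole px [317.94117647 355.37745098] bead-TCP [ 1.2  0.  16.2]
pocket expected px [315.3 272.3]
circle [316.5 270.5  30.4] [ 428.5 -164.7   22. ]
circle [318.5 348.5  36.3] [ 475.6 -163.5   22. ]
```

Bead sits at (430.3,-164.0) against a pocket at about (429,-165). Correcting and lowering.

Call:
send_rows:
  series:
    - [[1,-1,20],[0,0,0],15]
    - [[0,0,25],[0,0,0],15]
    - [[0,0,11],[0,0,0],15]
    - [[0,0,3],[0,0,0],15]
    - [[0,0,0],[0,0,0],15]
    - [[0,0,0],[0,0,0],15]

```text
clock: 7.8
position: [428.6, -165.9, 24.9]
ee_rot: [-0.0, 1.0, -0.0, 0.001]
contact_force: [-0.1, 0.3, -0.7]
gripper_width: 25.4
grasp_force: 59.1
```

Call:
send_rows:
  series:
    - [[0,0,2],[0,0,0],15]
    - [[0,0,2],[0,0,0],15]
    - [[0,0,0],[0,0,0],15]

```text
clock: 8.1
position: [428.6, -166.0, 22.0]
ee_rot: [-0.0, 1.0, -0.0, 0.001]
contact_force: [-3.0, 2.3, 12.5]
gripper_width: 25.6
grasp_force: 66.2
```

A 12.5 N contact with a sideways part suggests the bead touches the rim. I'll nudge with the reaction and read again.

Call:
send_rows:
  series:
    - [[1,1,-1],[0,0,0],15]
    - [[0,0,0],[0,0,0],15]
    - [[0,0,0],[0,0,0],15]

```text
clock: 8.4
position: [427.3, -165.0, 22.0]
ee_rot: [-0.0, 1.0, -0.0, 0.001]
contact_force: [-1.0, 2.5, 6.9]
gripper_width: 25.7
grasp_force: 63.3
```

```bash
python3 -c "
from h import *
avg()"
```

```text
avg [ 427.3 -164.9   22. ] axes [[-1.0, -0.0, -0.001], [-0.0, 1.0, -0.0]] w 25.8 F [-1.1  2.   7.5] t 8.55
```

TCP z=22.0 means the fingertips rest on the tray top, with the bead mouth already in the pocket. Release and look.

Call:
send_rows:
  series:
    - [[-0.5,0,-1.5],[0,0,0],15]
    - [[0,0,0],[0,0,0],33]
    - [[0,0,0],[0,0,0],40]
    - [[0,0,-5],[0,0,0],40]
    - [[0,0,-40],[0,0,0],40]
    - [[0,0,-40],[0,0,0],50]
    - [[0,0,0],[0,0,0],50]
    - [[0,0,0],[0,0,0],50]

```text
clock: 9.4
position: [427.7, -164.9, 108.7]
ee_rot: [0.0, 1.0, 0.0, 0.001]
contact_force: [-0.6, 0.8, -0.6]
gripper_width: 50.0
grasp_force: 0.0
```

```bash
python3 -c "
from h import *
ci,im=snap('wrist','w4.png');p,R=avg()
ci,im=snap('wrist');a=bead(im,'orange',proj(ci,(429,-165,30)),60)
print(a, plane(ci,a[0],30),plane(ci,a[0],34))
b=bead(get_image('top'),'orange',proj(camera_info('top'),(429,-165,30)),25);print(b,plane(camera_info('top'),b[0],30))
print([np.round(v,1) for v in tri([(ci,a[0]),(camera_info('top'),b[0])])])
for c,X in [('yellow',(505,-17,20)),('green',(524,58,20))]: look(c,X)
"
```

```text
avg [ 426.5 -164.9  107. ] axes [[-1.0, 0.001, 0.002], [0.001, 1.0, 0.0]] w 50.0 F [ 0.  -0.   0.6] t 9.6
(array([319.10794592, 265.82409081]), array([318.56612554, 260.49880952]), 1540.0) [ 428.81756161 -164.18336493   30.        ] [ 427.32287113 -164.19885811   34.        ]Traceback (most recent call last):
  File "<string>", line 6, in <module>
    b=bead(get_image('top'),'orange',proj(camera_info('top'),(429,-165,30)),25);print(b,plane(camera_info('top'),b[0],30))
                                                                                                                 ~^^^
TypeError: 'NoneType' object is not subscriptable
```

View pics/w4.png

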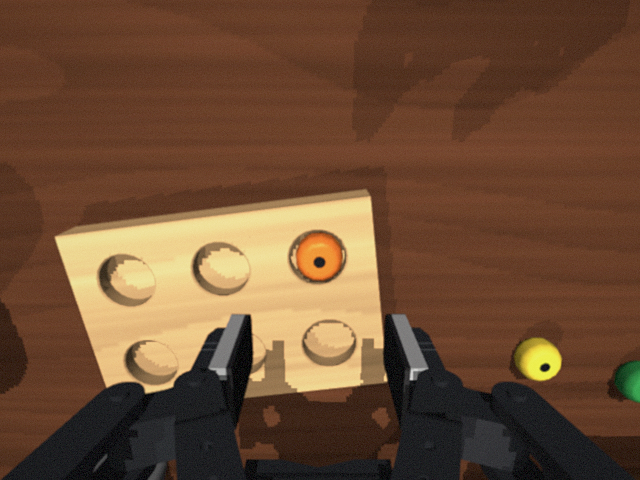

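Orange sits centred in its pocket, at pixel (319,257). Next, yellow.

Call:
send_rows:
  series:
    - [[-20,37,0],[0,0,0],60]
    - [[-20,37,0],[0,0,0],60]
    - [[-20,37,0],[0,0,0],60]
    - [[-19,37,0],[0,0,0],60]
    - [[0,0,0],[0,0,0],60]
    - [[0,0,0],[0,0,0],60]

```text
clock: 10.35
position: [506.2, -16.3, 106.9]
ee_rot: [-0.001, 1.0, -0.0, -0.001]
contact_force: [-0.7, 0.1, 0.0]
gripper_width: 60.0
grasp_force: 0.0
```

```bash
python3 -c "
from h import *
avg(2);look('yellow',(505,-17,20));look('yellow',(505,-17,20))"
```

```text
avg [506.  -16.7 107. ] axes [[-1.0, -0.001, 0.002], [-0.001, 1.0, -0.0]] w 59.6 F [-0.8 -0.3 -0.4] t 10.4
t 10.45 pos [505.5 -17.6 107.2] axes [[-1.0, 0.001, 0.002], [0.001, 1.0, -0.0], [-0.002, -0.0, -1.0]] w 60.1 F [-0.3  0.4 -0.6] g 0.0
yellow hole [506.1 -16.4  20. ] centroid@12 [505.6 -16.5  12. ] area 1688.5 tool shift to TCP z0 [ -0.8   1.2 107.2]
t 10.5 pos [505.6 -17.9 107.4] axes [[-1.0, 0.001, 0.001], [0.001, 1.0, -0.0], [-0.001, -0.0, -1.0]] w 59.9 F [-0.4 -0.1 -0.3] g 0.0
yellow hole [506.1 -16.4  20. ] centroid@12 [505.6 -16.4  12. ] area 1675.0 tool shift to TCP z0 [ -0.7   1.5 107.4]
```

Call:
send_rows:
  series:
    - [[0,1,47],[0,0,0],60]
    - [[0,0,44],[0,0,0],60]
    - [[0,0,10],[0,0,0],60]
    - [[0,0,0],[0,0,0],60]
    - [[0,0,0],[0,0,0],15]
    - [[0,0,0],[0,0,0],15]
    - [[0,0,0],[0,0,0],15]
    - [[0,0,0],[0,0,0],15]

```text
clock: 11.35
position: [508.0, -15.7, 9.1]
ee_rot: [-0.0, 1.0, 0.0, 0.002]
contact_force: [-0.8, 0.4, 5.7]
gripper_width: 25.5
grasp_force: 58.6
```

Call:
send_rows:
  series:
    - [[0,0,-25],[0,0,0],15]
    - [[0,0,-45],[0,0,0],15]
    - [[7,-46,0],[0,0,0],15]
    - [[7,-46,0],[0,0,0],15]
    - [[7,-48,0],[0,0,0],15]
    - [[0,0,0],[0,0,0],15]
    - [[0,0,0],[0,0,0],15]
    - [[0,0,0],[0,0,0],15]

```text
clock: 12.15
position: [485.8, -155.5, 77.5]
ee_rot: [-0.0, 1.0, 0.0, 0.001]
contact_force: [-0.2, -0.5, -0.2]
gripper_width: 25.6
grasp_force: 59.1
```

```bash
python3 -c "
from h import *
held(76+13,(486.4,-157.4,22));snap('wrist','w5.png')"
```

```text
avg [ 485.9 -155.1   77.3] axes [[-1.0, -0.001, -0.001], [-0.001, 1.0, 0.0]] w 25.2 F [-0.6  0.3 -0.5] t 12.3
TCP px [317.3 346.5] hole px [318.03015075 340.29648241] bead-TCP [-2.6  0.3 11.7]
pocket expected px [312.9 277.3]
circle [317.5 326.5  37.4] [ 514.8 -155.    22. ]
circle [309.5 276.5  30.8] [ 485.9 -159.1   22. ]
```

Call:
send_rows:
  series:
    - [[-3,-3,20],[0,0,0],15]
    - [[0,0,20],[0,0,0],15]
    - [[0,0,10],[0,0,0],15]
    - [[0,0,3],[0,0,0],15]
    - [[0,0,0],[0,0,0],15]
    - [[0,0,0],[0,0,0],15]

```text
clock: 13.05
position: [489.0, -159.0, 24.4]
ee_rot: [-0.0, 1.0, -0.0, 0.001]
contact_force: [0.9, 0.2, -0.6]
gripper_width: 25.0
grasp_force: 59.1
```

No contact, so the bead is in the mouth of the pocket. Release.

Call:
send_rows:
  series:
    - [[0,0,1.5],[0,0,0],15]
    - [[0,0,0],[0,0,0],15]
    - [[0,0,0],[0,0,0],33]
    - [[0,0,0],[0,0,0],40]
    - [[0,0,-5],[0,0,0],40]
    - [[0,0,-40],[0,0,0],45]
    - [[0,0,-40],[0,0,0],50]
    - [[0,0,0],[0,0,0],50]

```text
clock: 13.85
position: [492.4, -159.5, 113.1]
ee_rot: [-0.001, 1.0, -0.001, 0.006]
contact_force: [0.4, 0.0, -0.3]
gripper_width: 50.0
grasp_force: 0.0
```

```bash
cat >> h.py <<'E'
def seated(col,X):
    ci,im=snap('wrist');a=bead(im,col,proj(ci,X),60)
    if a is None: print(col,'not seen');return
    print(col,'seat',None if a[0] is None else plane(ci,a[0],30).round(1),'centroid@30',plane(ci,a[1],30).round(1),'area',a[2])
E
python3 -c "
from h import *
avg();seated('yellow',(486.5,-157.5,30));seated('orange',(428.8,-164.5,30))
for c,X in [('blue',(498,151,20)),('green',(524,58,20))]: look(c,X)
snap('wrist','w6.png')"
```

```text
avg [ 489.9 -159.1  109.8] axes [[-1.0, -0.0, -0.006], [-0.0, 1.0, -0.0]] w 50.3 F [-1.2  0.5  0.2] t 14.0
yellow seat [ 486.3 -159.1   30. ] centroid@30 [ 483.1 -159.2   30. ] area 1833.5
orange seat [ 428.7 -164.3   30. ] centroid@30 [ 426.8 -164.6   30. ] area 1752.0
t 14.15 pos [ 487.4 -159.   106.1] axes [[-1.0, 0.0, 0.003], [0.0, 1.0, 0.0], [-0.003, 0.0, -1.0]] w 50.1 F [0.2 0.2 0. ] g 0.0
blue not seen
t 14.2 pos [ 487.6 -159.   106.1] axes [[-1.0, 0.0, 0.003], [0.0, 1.0, 0.0], [-0.003, 0.0, -1.0]] w 49.7 F [ 0.3 -0.9  0. ] g 0.0
green hole [523.4  38.1  20. ] centroid@12 [523.7  44.8  12. ] area 140.5 tool shift to TCP z0 [-36.  197.1 106. ]
```

Yellow reads as seated. On to green.

Call:
send_rows:
  series:
    - [[-7.3,43.5,0],[0,0,0],60]
    - [[-7.3,43.5,0],[0,0,0],60]
    - [[-7.3,43.5,0],[0,0,0],60]
    - [[-7.3,43.5,0],[0,0,0],60]
    - [[-7.3,43.5,0],[0,0,0],60]
    - [[0,0,0],[0,0,0],60]
    - [[0,0,0],[0,0,0],60]
    - [[0,0,0],[0,0,0],60]

```text
clock: 15.1
position: [524.4, 57.8, 106.7]
ee_rot: [0.0, 1.0, -0.0, -0.001]
contact_force: [0.1, -0.3, -0.1]
gripper_width: 59.9
grasp_force: 0.0
```

```bash
python3 -c "
from h import *
avg(4);look('green',(524.5,58.5,20));look('blue',(498,151,20))"
```

```text
avg [524.5  57.4 106.9] axes [[-1.0, 0.002, 0.001], [0.002, 1.0, -0.0]] w 59.6 F [0.7 0.5 0.3] t 15.25
t 15.3 pos [524.7  57.4 107.2] axes [[-1.0, 0.002, 0.0], [0.002, 1.0, -0.0], [-0.0, -0.0, -1.0]] w 60.1 F [-0.2  0.6  0.9] g 0.0
green hole [525.2  59.   20. ] centroid@12 [524.7  59.   12. ] area 1608.5 tool shift to TCP z0 [ -0.5   1.7 107.2]
t 15.35 pos [524.8  57.5 107.3] axes [[-1.0, 0.002, 0.0], [0.002, 1.0, -0.0], [-0.0, -0.0, -1.0]] w 59.9 F [-0.2 -0.2  0.2] g 0.0
blue hole [498.3 151.6  20. ] centroid@12 [497.8 151.1  12. ] area 1802.0 tool shift to TCP z0 [ 26.7  94.1 107.3]
```

Call:
send_rows:
  series:
    - [[1,1.5,47],[0,0,0],60]
    - [[0,0,44],[0,0,0],60]
    - [[0,0,10],[0,0,0],60]
    - [[0,0,0],[0,0,0],60]
    - [[0,0,0],[0,0,0],15]
    - [[0,0,0],[0,0,0],15]
    - [[0,0,0],[0,0,0],15]
    - [[0,0,0],[0,0,0],15]

```text
clock: 16.2
position: [525.5, 60.6, 8.7]
ee_rot: [-0.0, 1.0, 0.001, 0.002]
contact_force: [-0.7, -0.1, 6.8]
gripper_width: 25.1
grasp_force: 58.7
```

Call:
send_rows:
  series:
    - [[0,0,-25],[0,0,0],15]
    - [[0,0,-45],[0,0,0],15]
    - [[5,-48,0],[0,0,0],15]
    - [[5,-48,0],[0,0,0],15]
    - [[5,-48,0],[0,0,0],15]
    - [[5,-48,0],[0,0,0],15]
    - [[5,-48,0],[0,0,0],15]
    - [[0,-48,0],[0,0,0],15]

```text
clock: 17.0
position: [498.4, -229.8, 77.6]
ee_rot: [0.0, 1.0, -0.0, 0.001]
contact_force: [2.4, 0.9, -0.2]
gripper_width: 25.4
grasp_force: 59.0
```

Call:
send_rows:
  series:
    - [[-1,-45,0],[0,0,0],15]
    - [[0,0,0],[0,0,0],15]
    - [[0,0,0],[0,0,0],15]
    - [[0,0,0],[0,0,0],15]

```text
clock: 17.4
position: [499.8, -272.4, 76.8]
ee_rot: [-0.0, 1.0, 0.0, 0.0]
contact_force: [-0.3, 0.3, -0.1]
gripper_width: 25.5
grasp_force: 59.1
```

```bash
python3 -c "
from h import *
held(77+13,(501.3,-273.8,22));seated('orange',(428.8,-164.5,30))"
```

```text
avg [ 500.  -272.    76.7] axes [[-1.0, -0.001, -0.0], [-0.001, 1.0, 0.0]] w 25.4 F [0.1 0.3 0. ] t 17.55
TCP px [317.4 347.9] hole px [317.90277778 344.57407407] bead-TCP [-1.3  0.2 13.3]
pocket expected px [313.9 278.5]
circle [316.5 330.5  37.4] [ 531.4 -272.4   22. ]
circle [316.5 281.5  35.2] [ 502.9 -272.5   22. ]
orange seat [ 428.6 -164.    30. ] centroid@30 [ 426.6 -165.9   30. ] area 2215.0
```

Call:
send_rows:
  series:
    - [[-2.6,-1.7,20],[0,0,0],15]
    - [[0,0,20],[0,0,0],15]
    - [[0,0,10],[0,0,0],15]
    - [[0,0,2.5],[0,0,0],15]
    - [[0,0,0],[0,0,0],15]
    - [[0,0,0],[0,0,0],15]

```text
clock: 18.3
position: [503.1, -274.9, 24.6]
ee_rot: [-0.0, 1.0, -0.0, 0.001]
contact_force: [-0.6, -0.4, 0.6]
gripper_width: 25.2
grasp_force: 59.1
```

Call:
send_rows:
  series:
    - [[0,0,1.5],[0,0,0],15]
    - [[0,0,0],[0,0,0],15]
    - [[0,0,0],[0,0,0],33]
    - [[0,0,0],[0,0,0],40]
    - [[0,0,-5],[0,0,0],40]
    - [[0,0,-40],[0,0,0],45]
    - [[0,0,-40],[0,0,0],50]
    - [[0,0,0],[0,0,0],50]

```text
clock: 19.1
position: [506.5, -276.1, 113.7]
ee_rot: [-0.001, 1.0, -0.002, 0.006]
contact_force: [0.6, -0.7, 0.1]
gripper_width: 49.8
grasp_force: 0.0
```

```bash
python3 -c "
from h import *
avg();seated('green',(501.3,-273.5,30));seated('yellow',(486.5,-157.5,30));seated('orange',(428.8,-164.5,30))
snap('wrist','w7.png')"
```

```text
avg [ 504.1 -275.2  110.2] axes [[-1.0, -0.0, -0.006], [-0.0, 1.0, -0.002]] w 49.9 F [ 0.2 -0.2  0. ] t 19.25
green seat [ 501.8 -274.8   30. ] centroid@30 [ 498.5 -275.    30. ] area 1727.5
yellow seat [ 486.3 -158.8   30. ] centroid@30 [ 483.6 -163.    30. ] area 2070.0
orange seat [ 428.7 -164.    30. ] centroid@30 [ 427.  -165.7   30. ] area 1767.5
```

View pics/w7.png

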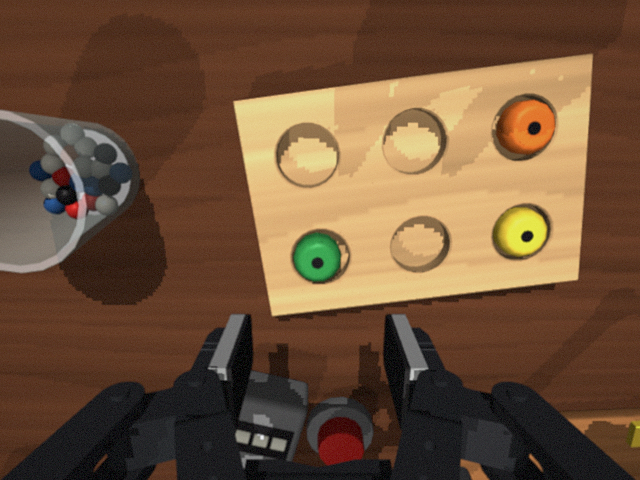

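Green, yellow and orange all sit flat in their pockets. Next, blue at (498.2,151.4).

Call:
send_rows:
  series:
    - [[0,48,0],[0,0,0],60]
    - [[1,48,0],[0,0,0],60]
    - [[1,48,0],[0,0,0],60]
    - [[1,48,0],[0,0,0],60]
    - [[1,48,0],[0,0,0],60]
    - [[1,48,0],[0,0,0],60]
    - [[0,48,0],[0,0,0],60]
    - [[0,48,0],[0,0,0],60]

```text
clock: 20.3
position: [497.0, 111.2, 106.9]
ee_rot: [-0.0, 1.0, -0.0, -0.0]
contact_force: [0.6, -1.0, -0.6]
gripper_width: 60.1
grasp_force: 0.0
```

Call:
send_rows:
  series:
    - [[0,40,0],[0,0,0],60]
    - [[0,0,0],[0,0,0],60]
    - [[0,0,0],[0,0,0],60]
    - [[0,0,0],[0,0,0],60]

```text
clock: 20.7
position: [497.1, 148.5, 106.7]
ee_rot: [0.0, 1.0, -0.0, -0.001]
contact_force: [0.8, -0.7, -0.4]
gripper_width: 59.7
grasp_force: 0.0
```

```bash
python3 -c "
from h import *
avg(4);look('blue',(498,151,20))
ci,im=snap('wrist','w8.png')"
```

```text
avg [497.3 148.2 106.9] axes [[-1.0, 0.002, 0.001], [0.002, 1.0, -0.001]] w 59.9 F [ 0.3 -0.  -0.8] t 20.85
t 20.9 pos [497.6 148.2 107.2] axes [[-1.0, 0.002, 0.0], [0.002, 1.0, -0.0], [-0.0, -0.0, -1.0]] w 60.0 F [-0.5 -0.1  1.4] g 0.0
blue hole [498.4 151.4  20. ] centroid@12 [497.9 151.4  12. ] area 1576.5 tool shift to TCP z0 [ -0.8   3.3 107.2]
```

Call:
send_rows:
  series:
    - [[0.5,3,47],[0,0,0],60]
    - [[0,0,44],[0,0,0],60]
    - [[0,0,10],[0,0,0],60]
    - [[0,0,0],[0,0,0],60]
    - [[0,0,0],[0,0,0],15]
    - [[0,0,0],[0,0,0],15]
    - [[0,0,0],[0,0,0],15]
    - [[0,0,0],[0,0,0],15]

```text
clock: 21.8
position: [498.5, 153.1, 8.6]
ee_rot: [-0.0, 1.0, 0.001, 0.002]
contact_force: [-0.5, 0.5, 6.2]
gripper_width: 25.4
grasp_force: 58.6
```

Call:
send_rows:
  series:
    - [[0,0,-25],[0,0,0],15]
    - [[0,0,-45],[0,0,0],15]
    - [[7.7,-48,0],[0,0,0],15]
    - [[7.7,-48,0],[0,0,0],15]
    - [[7.7,-48,0],[0,0,0],15]
    - [[7.7,-48,0],[0,0,0],15]
    - [[7.7,-48,0],[0,0,0],15]
    - [[7.7,-48,0],[0,0,0],15]

```text
clock: 22.6
position: [450.8, -137.4, 77.7]
ee_rot: [-0.0, 1.0, 0.0, 0.002]
contact_force: [1.1, -0.2, -0.8]
gripper_width: 25.0
grasp_force: 59.0
```

Call:
send_rows:
  series:
    - [[7.7,-48,0],[0,0,0],15]
    - [[0,-48,0],[0,0,0],15]
    - [[0,-48,0],[0,0,0],15]
    - [[0,0,0],[0,0,0],15]
    - [[0,0,0],[0,0,0],15]
    - [[0,0,0],[0,0,0],15]

```text
clock: 23.2
position: [443.0, -279.1, 76.8]
ee_rot: [-0.0, 1.0, 0.0, 0.0]
contact_force: [0.1, 1.0, -0.5]
gripper_width: 24.9
grasp_force: 59.1
```

```bash
python3 -c "
from h import *
held(77+13,(443.7,-280.6,22))"
```

```text
avg [ 443.2 -278.7   76.7] axes [[-1.0, -0.001, -0.001], [-0.001, 1.0, 0.0]] w 25.2 F [ 0.7 -0.6  1.2] t 23.35
TCP px [317.4 347.8] hole px [317.94660194 345.21359223] bead-TCP [-1.1  0.2 13.3]
pocket expected px [313.7 277. ]
circle [317.5 330.5  36.3] [ 474.6 -278.6   22. ]
circle [314.5 276.5  32.2] [ 443.4 -280.2   22. ]
circle [325.5 373.5  28.6] [ 501.7 -274.1   22. ]
```

Call:
send_rows:
  series:
    - [[-1.6,-2,20],[0,0,0],15]
    - [[0,0,20],[0,0,0],15]
    - [[0,0,10],[0,0,0],15]
    - [[0,0,2.5],[0,0,0],15]
    - [[0,0,0],[0,0,0],15]
    - [[0,0,0],[0,0,0],15]

```text
clock: 24.05
position: [445.4, -281.8, 24.5]
ee_rot: [-0.0, 1.0, -0.0, 0.001]
contact_force: [-0.4, -0.4, 0.2]
gripper_width: 25.7
grasp_force: 59.1
```

Then release, rise to about z=235, and start towards the hanger.

Call:
send_rows:
  series:
    - [[0,0,1.5],[0,0,0],15]
    - [[0,0,0],[0,0,0],15]
    - [[0,0,0],[0,0,0],33]
    - [[0,0,0],[0,0,0],40]
    - [[0,0,-5],[0,0,0],40]
    - [[0,0,-40],[0,0,0],45]
    - [[0,0,-40],[0,0,0],50]
    - [[0,0,0],[0,0,0],50]

```text
clock: 24.85
position: [448.5, -283.2, 113.2]
ee_rot: [-0.001, 1.0, -0.002, 0.006]
contact_force: [-0.2, -1.1, 0.4]
gripper_width: 50.0
grasp_force: 0.0
```

Call:
send_rows:
  series:
    - [[0,0,-48],[0,0,0],50]
    - [[0,0,-48],[0,0,0],50]
    - [[0,0,-48],[0,0,0],50]
    - [[0,0,-48],[0,0,0],50]
    - [[0,48,0],[0,0,0],50]
    - [[0,0,0],[0,0,0],50]
    - [[0,0,0],[0,0,0],50]
    - [[0,0,0],[0,0,0],50]

```text
clock: 25.65
position: [444.4, -233.9, 298.6]
ee_rot: [0.0, 1.0, 0.0, -0.001]
contact_force: [1.0, -1.3, -0.5]
gripper_width: 49.9
grasp_force: 0.0
```

```bash
python3 -c "
from h import *
avg();seated('blue',(443.7,-280.5,30));seated('green',(501.3,-273.5,30));seated('yellow',(486.5,-157.5,30));seated('orange',(428.8,-164.5,30))
ci,im=snap('wrist','w9.png')
T,it=snap('top','top1.png');S,isc=snap('scene','scene1.png')
a=bead(im,'red',proj(ci,(637,-260,30)));print('plunger',a, plane(ci,a[1],30))
s=bead(isc,'red',proj(S,(637,-260,30)));print(s,[np.round(v,1) for v in tri([(ci,a[1]),(S,s[1])])])
"
```

```text
avg [ 444.4 -234.1  298.5] axes [[-1.0, 0.001, 0.002], [0.001, 1.0, 0.0]] w 49.7 F [ 0.5 -0.2 -0.4] t 25.8
blue seat [ 444.3 -282.    30. ] centroid@30 [ 442.4 -281.3   30. ] area 504.5
green seat [ 504.1 -274.9   30. ] centroid@30 [ 500.9 -274.2   30. ] area 472.0
yellow seat [ 486.3 -158.9   30. ] centroid@30 [ 483.6 -160.5   30. ] area 558.0
orange seat [ 428.8 -164.1   30. ] centroid@30 [ 426.8 -165.3   30. ] area 539.5
plunger (array([299.32732335, 361.98395864]), array([296.47528417, 357.66402326]), 630.5) [ 631.81542829 -258.44902769   30.        ]
(array([219.64056225, 324.60240964]), array([218.43821391, 321.24195223]), 160.5) [array([ 637.2, -259.9,   21.7]), array([0.9, 0.9])]
```

View pics/w9.png

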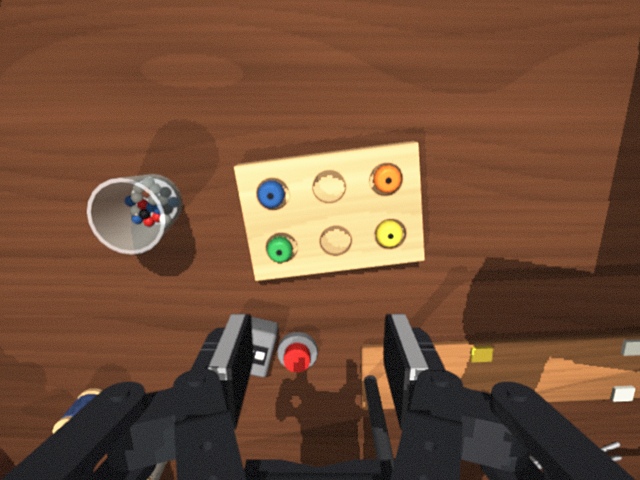

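All four beads are in place: blue (270,194), green (280,249), orange (388,179), yellow (390,234). Now over to the hanger for two wrist views.

Call:
send_rows:
  series:
    - [[-2,48,-5],[0,0,0],60]
    - [[-2,48,-5],[0,0,0],60]
    - [[-2,48,-5],[0,0,0],60]
    - [[-2,48,-5],[0,0,0],60]
    - [[-2,48,-5],[0,0,0],60]
    - [[-2,48,-5],[0,0,0],60]
    - [[-2,48,-5],[0,0,0],60]
    - [[-2,48,-5],[0,0,0],60]

```text
clock: 27.0
position: [460.4, 152.3, 339.9]
ee_rot: [-0.0, 1.0, 0.0, 0.0]
contact_force: [1.3, -0.3, 0.4]
gripper_width: 60.0
grasp_force: 0.0
```

Call:
send_rows:
  series:
    - [[0,48,0],[0,0,0],60]
    - [[0,0,0],[0,0,0],60]
    - [[0,0,0],[0,0,0],60]
    - [[0,0,0],[0,0,0],60]

```text
clock: 27.4
position: [460.7, 197.6, 339.3]
ee_rot: [0.0, 1.0, -0.0, -0.0]
contact_force: [-0.0, -0.1, 0.1]
gripper_width: 60.1
grasp_force: 0.0
```

```bash
python3 -c "
from h import *
avg();ci,im=snap('wrist','w10.png')
import json;json.dump({k:np.array(v).tolist() for k,v in ci.items()},open('w10.json','w'))
print(-np.array(ci['R']).T@np.array(ci['t']))
"
```

```text
avg [460.8 197.3 339.4] axes [[-1.0, 0.002, -0.0], [0.002, 1.0, 0.0]] w 59.9 F [ 0.2 -0.2 -0.6] t 27.55
[380.53409948 197.20781968 482.43351995]
```

View pics/w10.png

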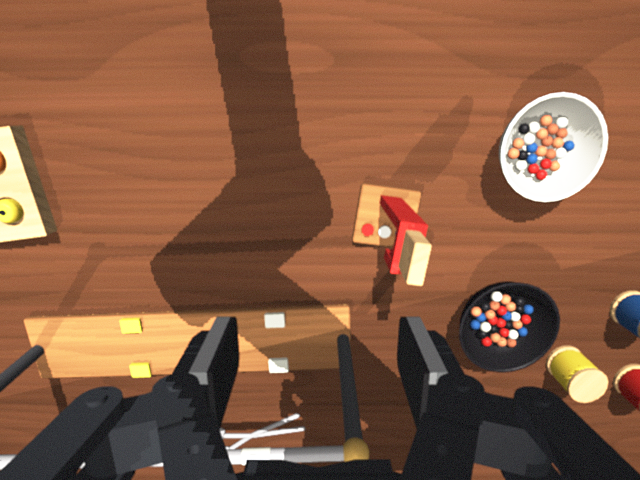

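The hanger's foot is at about (388,215) and the tab at about (418,262). I'll enlarge it to read the tab and foot corners.

```bash
python3 -c "
import cv2
im=cv2.imread('pics/w10.png')[175:295,345:445]
cv2.imwrite('pics/c2.png',cv2.resize(im,None,fx=5,fy=5,interpolation=cv2.INTER_CUBIC))"
```

```text
(no output)
```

View pics/c2.png

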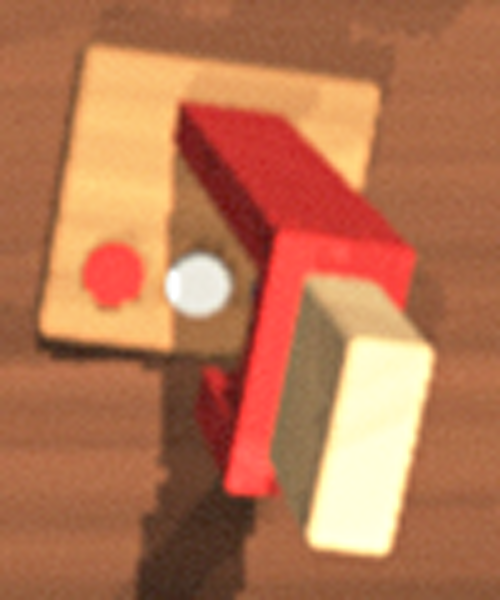

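Run:
```python
from h import *
import json
ci={k:np.array(v) for k,v in json.load(open('w10.json')).items()}
P=np.array([plane(ci,(x/5+345,y/5+175),175) for x,y in[(352,336),(435,345),(392,555),(308,545)]])[:,:2]
c=P.mean(0);print('tab',c.round(1),np.linalg.norm(np.roll(P,-1,0)-P,axis=1).round(1))
d=(P[2]+P[3]-P[0]-P[1])/2;print('tab x dir deg',np.degrees(np.arctan2(d[1],d[0])).round(1))
F=np.array([plane(ci,(x/5+345,y/5+175),14) for x,y in[(88,45),(380,85),(40,335)]])[:,:2]
print('foot',F.round(1).tolist(),'centre',((F[1]+F[2])/2).round(1));d=F[2]-F[0];e=F[1]-F[0];print(np.linalg.norm(d),np.linalg.norm(e),np.degrees(np.arctan2(d[1],d[0])),np.degrees(np.arctan2(e[1],e[0]))-90)
# tab height from top camera too
T=camera_info('top');im=cv2.imread('pics/top1.png')[:,:,::-1].copy()
print(proj(T,(*c,175)))
# rail bands in wrist view and earlier fixed views
S=camera_info('scene');isc=cv2.imread('pics/scene1.png')[:,:,::-1].copy()
for n,C,I in(('top',T,im),('scene',S,isc)):
    for X,k in(((664,-40,206),'yellow'),((660,143,206),'white')):
        u=proj(C,X).astype(int);print(n,k,u,[b for b in blobs(I,k,amin=10,roi=(u[0]-25,u[1]-14,u[0]+25,u[1]+14))][:3])
    g=cv2.cvtColor(I,cv2.COLOR_RGB2GRAY);a=proj(C,(658,185,205));b=proj(C,(661,110,205))
    print([int(cv2.getRectSubPix(g,(3,3),tuple((a+(b-a)*t).tolist())).mean()) for t in np.linspace(0,1,31)])
```

```text
tab [495.5 277.5] [13.2 35.7 13.8 35.5]
tab x dir deg -6.8
foot [[458.5, 248.1], [467.7, 315.0], [527.3, 238.9]] centre [497.5 277. ]
69.34727613969302 67.52464410981825 -7.602789595214689 -7.814534816337215
[187.44742144 252.1374698 ]
top yellow [332 190] [(73, [329.0, 198.4], [324, 195, 11, 8]), (68, [331.9, 189.3], [327, 186, 11, 7])]
top white [252 184] [(218, [251.8, 185.7], [227, 183, 50, 6]), (54, [260.0, 194.5], [256, 192, 10, 6])]
[224, 223, 223, 223, 223, 224, 225, 226, 227, 227, 229, 233, 241, 247, 250, 251, 251, 251, 251, 251, 250, 245, 237, 230, 226, 226, 227, 228, 229, 229, 230]
scene yellow [316 268] [(74, [316.8, 272.3], [311, 269, 12, 8])]
scene white [401 253] [(274, [402.5, 254.2], [376, 243, 50, 20])]
[253, 252, 251, 252, 255, 253, 252, 251, 252, 252, 248, 243, 247, 254, 255, 254, 254, 253, 255, 255, 254, 254, 254, 251, 247, 245, 248, 254, 249, 245, 245]
```

Tab centre is (495.5,277.5) and foot centre (497.5,277). The recovered tab size matches at z=175, and yaw is about -7.2°. Rail white-band point is (660,142.5), yellow-band point (667.6,-40), rail yaw about 2.4°. Positioning above the tab.

Call:
send_rows:
  series:
    - [[-17.8,40,0],[0,0,0],60]
    - [[-17.7,40,0],[0,0,0],60]
    - [[0,0,0],[0,0,0.126],60]
    - [[0,0,45],[0,0,0],60]
    - [[0,0,35],[0,0,0],60]
    - [[0,0,0],[0,0,0],60]
    - [[0,0,0],[0,0,0],60]
    - [[0,0,0],[0,0,0],60]

```text
clock: 28.45
position: [497.7, 278.8, 262.1]
ee_rot: [0.063, 0.998, 0.001, 0.002]
contact_force: [0.2, 0.4, 0.1]
gripper_width: 60.2
grasp_force: 0.0
```

Run:
```python
from h import *
p,R=avg();ci,im=snap('wrist','w11.png')
h=cv2.cvtColor(im,cv2.COLOR_RGB2HSV);m=cv2.inRange(h,(10,20,215),(35,130,255))
u=proj(ci,(496,277.5,175)).astype(int);k=np.zeros_like(m);k[max(0,u[1]-120):u[1]+120,u[0]-90:u[0]+90]=1;m*=k
c=max(cv2.findContours(m,0,1)[0],key=cv2.contourArea);r=cv2.minAreaRect(c);print(u,r,cv2.contourArea(c))
B=np.array([plane(ci,q,175)[:2] for q in cv2.boxPoints(r)]);print(B.mean(0).round(1),np.linalg.norm(np.roll(B,-1,0)-B,axis=1).round(1))
e=np.roll(B,-1,0)-B;print(np.degrees(np.arctan2(e[:,1],e[:,0])).round(1))
print('shift',R.inv().apply(np.r_[B.mean(0),145]-p).round(1))
```

```text
avg [497.4 278.8 261.8] axes [[-0.992, 0.126, -0.003], [0.126, 0.992, 0.003]] w 60.0 F [ 0.1  0.  -0.4] t 28.6
[315 254] ((314.5, 246.0), (72.0, 23.0), 90.0) 1566.0
[491.1 277.7] [13.  43.9 13.7 43.9]
[ 82.7  -6.9 -97.3 172.1]
shift [  6.4  -2.2 116.8]
```

The mask also includes the tab's lit near face. From the far edge, the tab centre is (495.5,277.7) and yaw -7.2°. Descending and gripping.

Call:
send_rows:
  series:
    - [[1.5,-1.3,45],[0,0,0],60]
    - [[0,0,45],[0,0,0],60]
    - [[0,0,26],[0,0,0],60]
    - [[0,0,0],[0,0,0],60]
    - [[0,0,0],[0,0,0],30]
    - [[0,0,0],[0,0,0],20]
    - [[0,0,0],[0,0,0],5]
    - [[0,0,0],[0,0,0],5]

```text
clock: 29.5
position: [495.5, 277.7, 145.3]
ee_rot: [0.063, 0.998, 0.001, 0.001]
contact_force: [-1.0, -1.8, 4.6]
gripper_width: 12.9
grasp_force: 59.5
```

Call:
send_rows:
  series:
    - [[0,0,0],[0,0,0],5]
    - [[0,0,0],[0,0,0],5]
    - [[0,0,-10],[0,0,0],5]
    - [[0,0,0],[0,0,0],5]

```text
clock: 29.9
position: [495.0, 277.6, 154.5]
ee_rot: [0.063, 0.998, 0.001, 0.001]
contact_force: [0.1, 0.7, -2.3]
gripper_width: 13.6
grasp_force: 58.6
```

```bash
python3 -c "
from h import *
avg();st();snap('wrist','w12.png')"
```

```text
avg [494.6 277.3 153.5] axes [[-0.992, 0.126, -0.0], [0.126, 0.992, 0.001]] w 13.2 F [-0.7 -0.2 -1.9] t 30.05
t 30.1 pos [494.2 277.  152.7] axes [[-0.992, 0.126, 0.001], [0.126, 0.992, -0.001], [-0.001, -0.001, -1.0]] w 13.3 F [ 0.1 -0.2 -2.2] g 58.6
```

It's lifted (about 2 N of weight). Now raise it so the rail lines up with the hook's open window, turn to the rail's yaw, and go to the white band's y.

Call:
send_rows:
  series:
    - [[0,0,-40],[0,0,0],5]
    - [[0,0,-46],[0,0,0],5]
    - [[0,0,-46],[0,0,0],5]
    - [[0,0,-4],[0,0,-0.084],5]
    - [[0,0,0],[0,0,-0.084],5]
    - [[0,-25,0],[0,0,0],5]
    - [[0,-35,0],[0,0,0],5]
    - [[0,-35,0],[0,0,0],5]

```text
clock: 30.95
position: [498.2, 181.4, 288.5]
ee_rot: [-0.021, 1.0, -0.0, -0.001]
contact_force: [0.1, 0.9, -2.4]
gripper_width: 13.3
grasp_force: 59.3
```

Call:
send_rows:
  series:
    - [[0,-30,0],[0,0,0],5]
    - [[0,-16,0],[0,0,0],5]
    - [[-25,0,0],[0,0,0],5]
    - [[-25,0,0],[0,0,0],5]
    - [[0,0,0],[0,0,0],5]
    - [[0,0,0],[0,0,0],5]
    - [[0,0,0],[0,0,0],5]

```text
clock: 31.65
position: [549.9, 138.5, 288.9]
ee_rot: [-0.021, 1.0, -0.0, -0.001]
contact_force: [-0.3, -0.1, -3.0]
gripper_width: 13.1
grasp_force: 59.2
```

```bash
cat >> h.py <<'E'
def rail():
    p,R=avg();W=np.array([660,142.5]);a=np.radians(2.45);d=p[:2]-W
    print('across',round(d@[np.cos(a),np.sin(a)],1),'along',round(d@[-np.sin(a),np.cos(a)],1),'z',p[2].round(1),'yaw',np.degrees(np.arctan2(*R.as_matrix()[:2,1]*[-1,1])).round(2))
E
python3 -c "
from h import *
rail();snap('scene','s2.png');ci,im=snap('wrist','w13.png')
S=cv2.imread('pics/s2.png')[170:350,290:470];W=cv2.imread('pics/w13.png')
c=np.zeros((480,800,3),np.uint8);c[:400,:400]=cv2.resize(S,(400,400),interpolation=2);c[:300,400:]=cv2.resize(W,(400,300));cv2.imwrite('pics/c3.png',c)"
```

```text
avg [549.9 138.6 289.2] axes [[-0.999, -0.042, 0.0], [-0.042, 0.999, 0.0]] w 12.8 F [ 0.4  0.2 -2.2] t 31.8
across -110.2 along 0.8 z 289.2 yaw 2.43
```

View pics/c3.png

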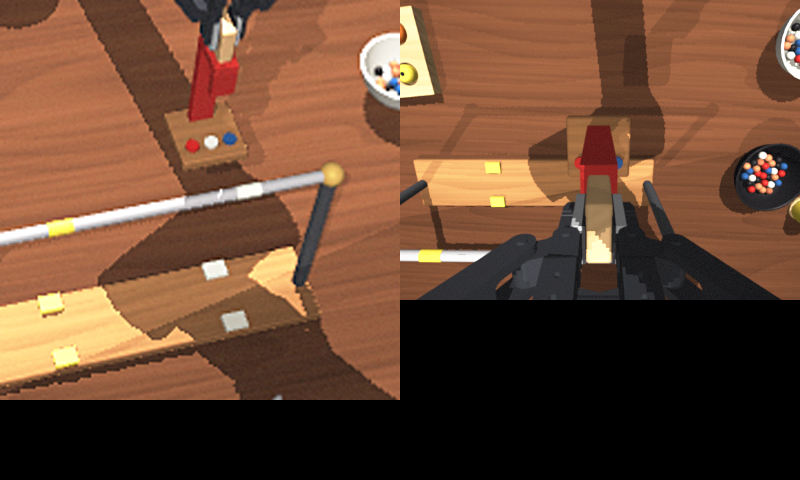

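The scene view shows the hanger held upright with its open side facing the rail at the white band. Moving in so the rail enters the hook.

Call:
send_rows:
  series:
    - [[-20,-0.5,0],[0,0,0],5]
    - [[-25,0,0],[0,0,0],5]
    - [[-25,0,0],[0,0,0],5]
    - [[-20,0,0],[0,0,0],5]
    - [[-15,0,0],[0,0,0],5]
    - [[-4,0,0],[0,0,0],5]
    - [[0,0,0],[0,0,0],5]
    - [[0,0,0],[0,0,0],5]

```text
clock: 32.75
position: [658.7, 142.4, 289.3]
ee_rot: [-0.021, 1.0, -0.0, -0.0]
contact_force: [-0.5, 0.2, -2.4]
gripper_width: 13.5
grasp_force: 59.2
```

```bash
python3 -c "
from h import *
rail();snap('scene','s3.png');snap('top','t3.png')
S=cv2.imread('pics/s3.png')[170:350,330:510];W=cv2.imread('pics/t3.png')[130:280,170:320]
cv2.imwrite('pics/c4.png',np.hstack([cv2.resize(S,(400,400),interpolation=2),cv2.resize(W,(400,400),interpolation=2)]))"
```

```text
avg [658.7 142.5 289.7] axes [[-0.999, -0.042, -0.0], [-0.042, 0.999, 0.0]] w 13.2 F [ 0.3  0.  -0.9] t 32.9
across -1.3 along 0.0 z 289.7 yaw 2.41
```

View pics/c4.png

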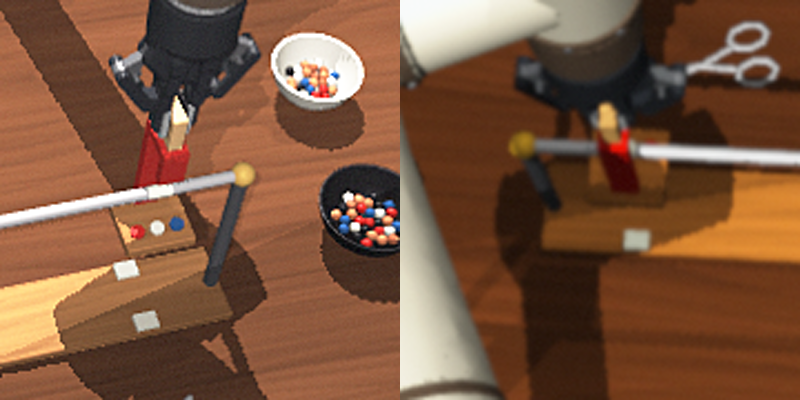

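The rail now passes between the foot and the front leg. Lowering onto it.

Call:
send_rows:
  series:
    - [[0,0,20],[0,0,0],5]
    - [[0,0,20],[0,0,0],5]
    - [[0,0,15],[0,0,0],5]
    - [[0,0,5],[0,0,0],5]
    - [[0,0,0],[0,0,0],5]
    - [[0,0,0],[0,0,0],5]

```text
clock: 33.65
position: [660.0, 142.6, 230.4]
ee_rot: [-0.021, 1.0, 0.0, 0.001]
contact_force: [0.2, 0.2, -2.3]
gripper_width: 13.2
grasp_force: 59.2
```

Call:
send_rows:
  series:
    - [[0,0,2],[0,0,0],5]
    - [[0,0,0],[0,0,0],5]
    - [[0,0,0],[0,0,0],5]

```text
clock: 33.95
position: [659.5, 142.5, 227.7]
ee_rot: [-0.021, 1.0, 0.0, 0.0]
contact_force: [0.2, 0.2, -1.9]
gripper_width: 13.0
grasp_force: 59.2
```

Call:
send_rows:
  series:
    - [[0,0,1],[0,0,0],5]
    - [[0,0,0],[0,0,0],5]
    - [[0,0,0],[0,0,0],5]

```text
clock: 34.25
position: [659.5, 142.5, 226.4]
ee_rot: [-0.021, 1.0, 0.0, 0.0]
contact_force: [-0.6, 0.3, -2.0]
gripper_width: 13.4
grasp_force: 59.4
```

Call:
send_rows:
  series:
    - [[0,0,1],[0,0,0],5]
    - [[0,0,0],[0,0,0],5]
    - [[0,0,0],[0,0,0],5]

```text
clock: 34.55
position: [659.6, 142.5, 226.3]
ee_rot: [-0.021, 1.0, 0.0, 0.001]
contact_force: [-2.2, 0.1, 2.6]
gripper_width: 13.1
grasp_force: 60.0
```

Contact at z=226.3: the hook sits on the rail. Sliding along, watching the force.

Call:
send_rows:
  series:
    - [[0,-10,0],[0,0,0],5]
    - [[0,-15,0],[0,0,0],5]
    - [[0,-15,0],[0,0,0],5]
    - [[0,-15,0],[0,0,0],5]
    - [[0,-10,0],[0,0,0],5]
    - [[0,0,0],[0,0,0],5]

```text
clock: 35.15
position: [662.7, 74.5, 226.2]
ee_rot: [-0.02, 1.0, -0.001, 0.001]
contact_force: [1.8, -2.8, 5.6]
gripper_width: 13.0
grasp_force: 60.3
```

Call:
send_rows:
  series:
    - [[0,-15,0],[0,0,0],5]
    - [[0,-15,0],[0,0,0],5]
    - [[0,-15,0],[0,0,0],5]
    - [[0,-10,0],[0,0,0],5]
    - [[0,0,0],[0,0,0],5]

```text
clock: 35.65
position: [664.9, 20.5, 226.3]
ee_rot: [-0.02, 1.0, -0.001, 0.001]
contact_force: [0.9, 0.2, 5.0]
gripper_width: 13.0
grasp_force: 60.4
```

Call:
send_rows:
  series:
    - [[0,-15,0],[0,0,0],5]
    - [[0,-15,0],[0,0,0],5]
    - [[0,-15,0],[0,0,0],5]
    - [[0,-8,0],[0,0,0],5]
    - [[0,0,0],[0,0,0],5]
    - [[0,0,0],[0,0,0],5]

```text
clock: 36.25
position: [667.0, -32.2, 226.2]
ee_rot: [-0.021, 1.0, -0.001, 0.001]
contact_force: [1.1, 0.5, 5.0]
gripper_width: 12.9
grasp_force: 60.5
```

```bash
python3 -c "
from h import *
rail()
snap('scene','s4.png');snap('top','t4.png')
S=cv2.imread('pics/s4.png')[200:350,240:390];W=cv2.imread('pics/t4.png')[150:270,270:390]
cv2.imwrite('pics/c5.png',np.hstack([cv2.resize(S,(400,400),interpolation=2),cv2.resize(W,(400,400),interpolation=2)]))"
```

```text
avg [667.  -32.1 226.2] axes [[-0.999, -0.041, -0.001], [-0.041, 0.999, -0.002]] w 13.0 F [ 0.4 -0.5  6. ] t 36.4
across -0.4 along -174.8 z 226.2 yaw 2.36
```

View pics/c5.png

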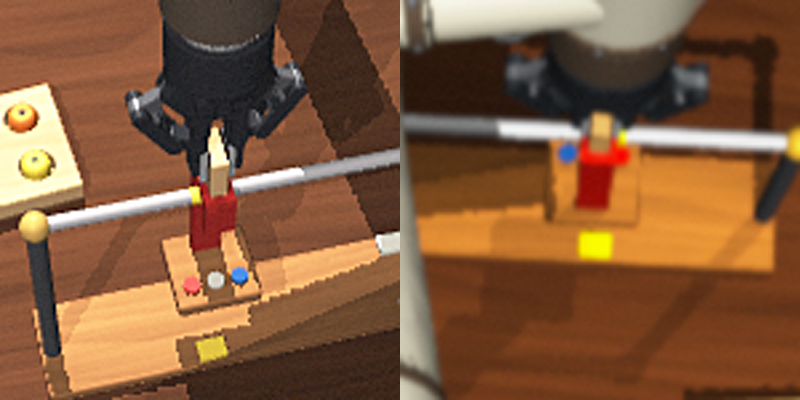

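Band edge still shows on the -y side and about 7.7 mm remains. When the hanger is centred, the 24 mm hook should just hide the 24 mm band.

Call:
send_rows:
  series:
    - [[0,-4,0],[0,0,0],5]
    - [[0,-3.7,0],[0,0,0],5]
    - [[0,0,0],[0,0,0],5]
    - [[0,0,0],[0,0,0],5]

```text
clock: 36.95
position: [667.3, -38.4, 226.2]
ee_rot: [-0.021, 1.0, -0.0, 0.001]
contact_force: [0.2, 2.7, 6.2]
gripper_width: 13.1
grasp_force: 60.5
```

Run:
```python
from h import *
rail()
ci,im=snap('wrist','w14.png');S,isc=snap('scene','s5.png');T,it=snap('top','t5.png')
for n,C,I in(('scene',S,isc),('top',T,it)):
    u=proj(C,(667.6,-40,200)).astype(int);r=(u[0]-40,u[1]-25,u[0]+40,u[1]+25)
    print(n,u,'yellow',blobs(I,'yellow',amin=2,roi=r,smin=120)[:4],'red',blobs(I,'red',amin=20,roi=r)[:2],'ends',[proj(C,(667.6-.042*d,-40+d,200)).round(1).tolist() for d in(-12,12)])
Sc=cv2.imread('pics/s5.png')[230:320,270:360];W=cv2.imread('pics/t5.png')[160:240,290:370]
cv2.imwrite('pics/c6.png',np.hstack([cv2.resize(Sc,(400,400),interpolation=2),cv2.resize(W,(400,400),interpolation=2)]))
```

```text
avg [667.3 -38.4 226.2] axes [[-0.999, -0.042, -0.002], [-0.042, 0.999, -0.0]] w 13.0 F [0.5 2.  5.1] t 37.1
across -0.4 along -181.0 z 226.2 yaw 2.4
scene [316 272] yellow [] red [(320, [316.0, 281.8], [308, 267, 18, 28])] ends [[311.1, 273.1], [322.5, 270.9]]
top [332 189] yellow [] red [(198, [331.5, 201.6], [326, 191, 15, 22])] ends [[337.6, 189.9], [327.1, 189.4]]
```

View pics/c6.png

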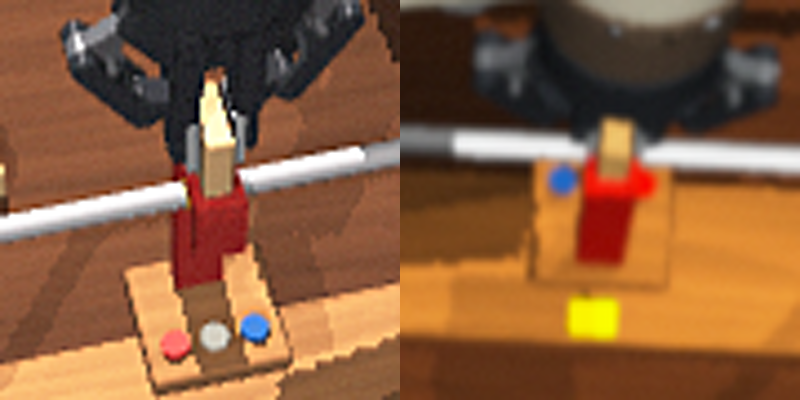

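The band is nearly hidden, with a sliver left on the -y side in the scene crop at (187,200). One last nudge, then let go gently and retreat upward.

Call:
send_rows:
  series:
    - [[0,-1.2,0],[0,0,0],5]
    - [[0,0,0],[0,0,0],5]
    - [[0,0,0],[0,0,0],5]
    - [[0,0,0],[0,0,0],5]

```text
clock: 37.7
position: [667.4, -39.1, 226.2]
ee_rot: [-0.021, 1.0, 0.0, 0.001]
contact_force: [-0.2, 5.0, 6.7]
gripper_width: 13.0
grasp_force: 60.6
```

```bash
python3 -c "
from h import *
rail()"
```

```text
avg [667.4 -39.  226.2] axes [[-0.999, -0.042, -0.002], [-0.042, 0.999, 0.001]] w 13.2 F [-0.6  3.7  7.7] t 37.85
across -0.4 along -181.7 z 226.2 yaw 2.41
```

Call:
send_rows:
  series:
    - [[0,-0.5,-0.8],[0,0,0],5]
    - [[0,0,0],[0,0,0],16]
    - [[0,0,0],[0,0,0],24]
    - [[0,0,0],[0,0,0],36]
    - [[0,0,0],[0,0,0],36]
    - [[0,0,-10],[0,0,0],36]
    - [[0,0,-35],[0,0,0],36]
    - [[0,0,-40],[0,0,0],36]

```text
clock: 38.7
position: [666.3, -40.0, 311.1]
ee_rot: [-0.021, 1.0, -0.0, -0.002]
contact_force: [-0.2, -0.4, 0.7]
gripper_width: 36.0
grasp_force: 0.0
```

Call:
send_rows:
  series:
    - [[0,0,-30],[0,0,0],36]
    - [[40,0,0],[0,0,0],36]
    - [[45,-20,0],[0,0,0],36]
    - [[0,-45,0],[0,0,0],36]
    - [[0,-45,0],[0,0,0],36]
    - [[0,0,0],[0,0,0],0]
    - [[0,0,0],[0,0,0],0]
    - [[0,0,0],[0,0,0],0]

```text
clock: 39.5
position: [586.8, -152.8, 341.5]
ee_rot: [-0.021, 1.0, 0.0, 0.0]
contact_force: [-0.1, 0.4, 0.8]
gripper_width: 0.3
grasp_force: 0.0
```

Run:
```python
from h import *
p,R=avg();ci,im=snap('wrist','w15.png');S,isc=snap('scene','s6.png');T,it=snap('top','t6.png')
for n,C,I in(('scene',S,isc),('top',T,it)):
    u=proj(C,(667.6,-40,200)).astype(int);r=(u[0]-40,u[1]-25,u[0]+40,u[1]+25)
    print(n,u,'yellow',blobs(I,'yellow',amin=2,roi=r,smin=120)[:4],'red',blobs(I,'red',amin=20,roi=r)[:2])
    a=bead(I,'red',proj(C,(637,-260,30)),20);print('plunger',a)
a=bead(im,'red',proj(ci,(637,-260,30)));print(a, a and plane(ci,a[1],30))
cv2.imwrite('pics/c7.png',np.hstack([cv2.resize(cv2.imread('pics/w15.png')[150:450,170:470],(400,400),interpolation=2),cv2.resize(cv2.imread('pics/s6.png')[220:360,190:330],(400,400),interpolation=2)]))
```

```text
avg [ 586.9 -152.4  341.3] axes [[-0.999, -0.043, -0.0], [-0.043, 0.999, 0.0]] w -0.1 F [0.1 0.7 0.2] t 39.65
scene [316 272] yellow [] red [(369, [314.9, 280.5], [308, 258, 17, 38])]
plunger (array([218.70588235, 326.        ]), array([218.43821391, 321.24195223]), 160.5)
top [332 189] yellow [] red [(52, [337.2, 197.2], [335, 191, 7, 17])]
plunger (array([414., 224.]), array([411.84860558, 229.44754316]), 125.5)
(None, array([223.66584362, 226.90562414]), 607.5) [ 635.29041855 -256.84840445   30.        ]
```

View pics/c7.png

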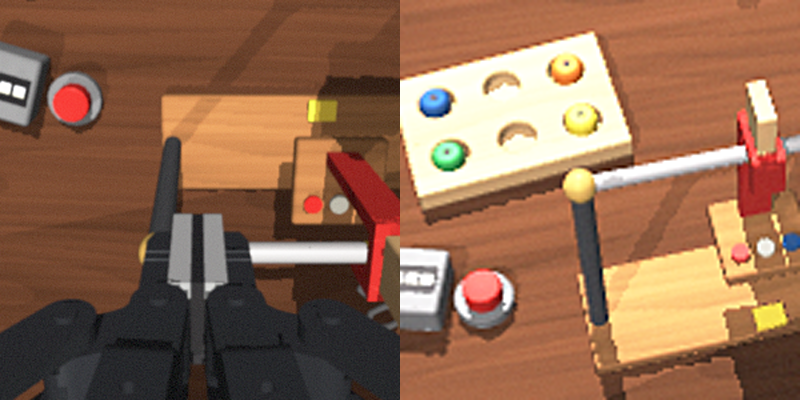

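The hanger hangs on the rail with no yellow showing, and all four beads are still seated. The plunger is at about (637,-260). Hover over it, fingers closed, and measure close up.

Call:
send_rows:
  series:
    - [[-15,-36,0],[0,0,0],0]
    - [[-15,-36,0],[0,0,0],0]
    - [[-15.5,-37,0],[0,0,0],0]
    - [[0,0,45],[0,0,0],0]
    - [[0,0,45],[0,0,0],0]
    - [[0,0,45],[0,0,0],0]
    - [[0,0,45],[0,0,0],0]
    - [[0,0,0],[0,0,0],0]

```text
clock: 40.65
position: [632.4, -258.6, 153.0]
ee_rot: [-0.02, 1.0, 0.003, -0.008]
contact_force: [0.1, 0.2, -1.0]
gripper_width: -0.1
grasp_force: 0.0
```

Call:
send_rows:
  series:
    - [[0,0,0],[0,0,0],0]
    - [[0,0,0],[0,0,0],0]

```text
clock: 40.85
position: [638.8, -260.8, 164.7]
ee_rot: [-0.021, 1.0, -0.001, 0.003]
contact_force: [0.4, -0.9, -0.3]
gripper_width: 0.0
grasp_force: 0.0
```

Run:
```python
from h import *
p,R=avg();ci,im=snap('wrist','w16.png')
a=bead(im,'red',proj(ci,(637,-260,28)),80);print(a)
for z in(22,28,34): print(z,plane(ci,a[1],z).round(1))
S=camera_info('scene');print([np.round(v,1) for v in tri([(ci,a[1]),(S,(218.4,321.2))])])
h=cv2.cvtColor(im,cv2.COLOR_RGB2HSV);m=cv2.inRange(h,(0,120,50),(6,255,255))|cv2.inRange(h,(172,120,50),(180,255,255))
u=a[1].astype(int);k=np.zeros_like(m);k[u[1]-60:u[1]+60,u[0]-60:u[0]+60]=1;m*=k
c=max(cv2.findContours(m,0,1)[0],key=cv2.contourArea);print(cv2.boundingRect(c),cv2.minEnclosingCircle(c))
print('shift at z30',R.inv().apply(plane(ci,a[1],28)-p).round(1))
```

```text
avg [ 638.5 -260.6  164.6] axes [[-0.999, -0.042, -0.006], [-0.042, 0.999, -0.002]] w -0.4 F [ 0.5 -0.7 -0.3] t 41.0
(None, array([319.93101305, 229.22104827]), 1609.0)
22 [ 637.4 -259.    22. ]
28 [ 635.7 -259.1   28. ]
34 [ 634.  -259.2   34. ]
[array([ 637.4, -259.9,   22.4]), array([0.9, 0.9])]
(298, 206, 45, 47) ((320.0, 229.0), 23.537303924560547)
shift at z30 [  3.5   1.9 136.6]
```

Cap centre is (636,-259.3) with its top at roughly z=24-28. Descend to z≈40, then press by force.

Call:
send_rows:
  series:
    - [[2.3,1.3,40],[0,0,0],0]
    - [[0,0,45],[0,0,0],0]
    - [[0,0,35],[0,0,0],0]
    - [[0,0,0],[0,0,0],0]
    - [[0,0,4],[0,0,0],0]
    - [[0,0,4],[0,0,0],0]
    - [[0,0,0],[0,0,0],0]

```text
clock: 41.8
position: [635.5, -259.3, 34.9]
ee_rot: [-0.021, 1.0, -0.0, 0.002]
contact_force: [0.6, -0.8, -1.0]
gripper_width: -0.0
grasp_force: 0.0
```

Call:
send_rows:
  series:
    - [[0,0,3],[0,0,0],0]
    - [[0,0,3],[0,0,0],0]
    - [[0,0,0],[0,0,0],0]
    - [[0,0,0],[0,0,0],0]

```text
clock: 42.2
position: [634.9, -259.2, 27.8]
ee_rot: [-0.021, 1.0, -0.0, 0.001]
contact_force: [0.7, 0.5, 2.1]
gripper_width: 0.4
grasp_force: 1.2
```

Call:
send_rows:
  series:
    - [[0,0,3],[0,0,0],0]
    - [[0,0,3],[0,0,0],0]
    - [[0,0,0],[0,0,0],0]
    - [[0,0,0],[0,0,0],0]

```text
clock: 42.6
position: [634.9, -259.2, 21.6]
ee_rot: [-0.021, 1.0, -0.0, 0.001]
contact_force: [0.3, 1.1, 5.6]
gripper_width: -0.1
grasp_force: 2.6
```

Call:
send_rows:
  series:
    - [[0,0,2],[0,0,0],0]
    - [[0,0,2],[0,0,0],0]
    - [[0,0,1],[0,0,0],0]
    - [[0,0,0],[0,0,0],0]
    - [[0,0,0],[0,0,0],0]

```text
clock: 43.1
position: [635.0, -259.2, 17.2]
ee_rot: [-0.021, 1.0, -0.0, 0.001]
contact_force: [-0.8, 0.5, 7.2]
gripper_width: 0.3
grasp_force: 3.6
```

Call:
send_rows:
  series:
    - [[0,0,1.5],[0,0,0],0]
    - [[0,0,1],[0,0,0],0]
    - [[0,0,0],[0,0,0],0]
    - [[0,0,0],[0,0,0],0]

```text
clock: 43.5
position: [635.0, -259.2, 16.1]
ee_rot: [-0.021, 1.0, -0.001, 0.001]
contact_force: [-1.8, 2.4, 12.2]
gripper_width: 0.2
grasp_force: 6.3
```

Hard stop at z≈16, with 12 N exceeding the spring's 8 N. A touch more to be sure, then let it spring back and retreat.

Call:
send_rows:
  series:
    - [[0,0,1],[0,0,0],0]
    - [[0,0,0],[0,0,0],0]
    - [[0,0,0],[0,0,0],0]

```text
clock: 43.8
position: [635.0, -259.2, 16.0]
ee_rot: [-0.021, 1.0, -0.001, 0.001]
contact_force: [-3.5, 3.1, 16.2]
gripper_width: 0.1
grasp_force: 8.1
```

Call:
send_rows:
  series:
    - [[0,0,-5],[0,0,0],0]
    - [[0,0,-10],[0,0,0],0]
    - [[0,0,-20],[0,0,0],0]
    - [[0,0,-40],[0,0,0],0]
    - [[0,0,-45],[0,0,0],0]
    - [[0,0,-45],[0,0,0],0]
    - [[0,0,-45],[0,0,0],0]
    - [[0,0,0],[0,0,0],0]

```text
clock: 44.6
position: [637.1, -260.3, 230.5]
ee_rot: [-0.021, 1.0, -0.002, 0.006]
contact_force: [0.5, 0.1, 0.7]
gripper_width: 0.2
grasp_force: 0.0
```

Call:
send_rows:
  series:
    - [[0,0,-45],[0,0,0],0]
    - [[40,0,0],[0,0,0],0]
    - [[45,0,0],[0,0,0],0]
    - [[45,0,0],[0,0,0],0]
    - [[45,0,0],[0,0,0],0]
    - [[0,0,0],[0,0,0],0]
    - [[0,0,0],[0,0,0],0]
    - [[0,0,0],[0,0,0],0]

```text
clock: 45.4
position: [460.1, -266.3, 267.1]
ee_rot: [-0.021, 1.0, 0.0, -0.0]
contact_force: [0.0, 0.0, -0.3]
gripper_width: 0.0
grasp_force: 0.0
```

Run:
```python
from h import *
p,R=avg();ci,im=snap('wrist','w17.png');S,isc=snap('scene','s7.png');T,it=snap('top','t7.png')
for c,X in(('blue',(443.7,-280.5,30)),('green',(501.3,-273.5,30)),('yellow',(486.5,-158,30)),('orange',(428.8,-164.5,30))):
    seated(c,X)
    for n,C,I in(('scene',S,isc),):
        a=bead(I,c,proj(C,X),12);print(n,a and (a[1].round(1),a[2],proj(C,X).round(1)))
a=bead(isc,'red',proj(S,(637,-260,28)),20);print('plunger scene',a)
a=bead(im,'red',proj(ci,(637,-260,28)),60);print('plunger wrist',a,plane(ci,a[1],28))
for n,C,I in(('scene',S,isc),('top',T,it)):
    u=proj(C,(667.6,-40,200)).astype(int);r=(u[0]-40,u[1]-25,u[0]+40,u[1]+25)
    print(n,'yellow',blobs(I,'yellow',amin=2,roi=r,smin=120)[:4],'red',blobs(I,'red',amin=20,roi=r)[:2])
```

```text
avg [ 460.4 -266.3  267. ] axes [[-0.999, -0.042, 0.001], [-0.042, 0.999, 0.0]] w 0.0 F [-0.7  0.1 -0.2] t 45.55
blue seat [ 444.2 -281.9   30. ] centroid@30 [ 442.5 -281.9   30. ] area 600.0
scene (array([201.7, 255.8]), 70.0, array([202.7, 253.8]))
green seat [ 504.1 -274.9   30. ] centroid@30 [ 501.  -274.8   30. ] area 558.5
scene (array([206.3, 274.6]), 72.5, array([207.4, 272.1]))
yellow seat [ 486.3 -158.8   30. ] centroid@30 [ 483.8 -161.2   30. ] area 654.0
scene (array([253. , 261.8]), 88.5, array([254.1, 259.9]))
orange seat [ 428.7 -164.    30. ] centroid@30 [ 427.  -165.7   30. ] area 621.0
scene None
plunger scene (None, array([218.446875  , 321.26354167]), 160.0)Traceback (most recent call last):
  File "<stdin>", line 8, in <module>
TypeError: 'NoneType' object is not subscriptable
```

Run:
```python
from h import *
ci,im=snap('wrist');S,isc=snap('scene');T,it=snap('top','t7.png')
for c,X in(('blue',(443.7,-280.5,30)),('green',(501.3,-273.5,30)),('yellow',(486.5,-158,30))):
    a=bead(im,c,proj(ci,X),40);s=bead(isc,c,proj(S,X),12)
    print(c,[np.round(v,1) for v in tri([(ci,a[1]),(S,s[1])])],'hull aspect',np.round(cv2.minAreaRect(np.argwhere(cv2.inRange(cv2.cvtColor(im,cv2.COLOR_RGB2HSV)[int(a[1][1])-25:int(a[1][1])+25,int(a[1][0])-25:int(a[1][0])+25],(H[c][0][0],120,50),(H[c][0][1],255,255))).astype(np.float32))[1],1))
for n,C,I in(('scene',S,isc),('top',T,it)):
    u=proj(C,(667.6,-40,200)).astype(int);r=(u[0]-40,u[1]-25,u[0]+40,u[1]+25)
    print(n,'yellow',blobs(I,'yellow',amin=2,roi=r,smin=120)[:4],'red',blobs(I,'red',amin=20,roi=r)[:2])
g=isc.astype(int);u=proj(S,(667.6,-40,200)).astype(int)
```

```text
blue [array([ 443.8, -283.1,   23.1]), array([1.1, 1.1])] hull aspect [27. 27.]
green [array([ 503.3, -276. ,   23. ]), array([1.2, 1.2])] hull aspect [26. 27.]
yellow [array([ 485.9, -160.2,   23. ]), array([1.1, 1.1])] hull aspect [28.3 28.3]
scene yellow [] red [(380, [314.8, 280.2], [308, 258, 17, 38])]
top yellow [(12, [332.1, 186.5], [331, 184, 5, 6]), (4, [333.5, 177.5], [332, 176, 4, 4])] red [(112, [332.6, 191.6], [327, 177, 15, 24])]
```

All beads stand at the same height in their pockets, the plunger is back up and the hanger covers the yellow band. Handing in.

```bash
python3 -c "
from bench import job_done
print(job_done())"
```

```text
the job is handed in; nothing more can be done
None
```

The job is handed in: the four beads present (orange, yellow, green, blue) sit in tray pockets, the hanger was slid from the white band to the yellow one (TCP within about 1 mm of its measured centre), and the plunger was pressed to its stop and sprang back; I viewed 16 pictures against the limit of 14.

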